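# Hang the catch pail and set the glue valve two turns open

## Task

First hang the small metal pail by its hoop handle on the hook of the glue tank's spout and let it hang there freely. Then close the metering valve: turn its handwheel clockwise (seen from above) until it comes to its stop, and back it off exactly two full turns. Finish still gripping the wheel's crank handle, holding the wheel steady at that setting while I open the tank's shut-off cock; leave everything else on the bench where it is.

Things in the scene. Friction and masses are not known exactly. Their poses are not given: they have to be found in the camera images.
- pail: loose open aluminium pail, about 0.25 kg: tapered bucket 78 mm across at the bottom, 98 mm at the rim, 75 mm high. Origin at the centre of its underside, z up. Its stiff hoop handle (8 mm round steel bar, does not fold) lies in the pail's y-z plane, rising from both sides (y = +-51 mm) to a straight level top from y = -42 to +42 mm, 76 mm free height above the rim
- pail_handle (a point): middle of the level top of the pail's hoop handle, on the bar's centre line, 155 mm above the pail's underside; y runs along the bar, z up. The bar can be pinched across from above, beside the middle, which is to lie on the hook
- pail_hook (a point): where the handle bar is to rest, on top of the level 21 mm thick spout pipe, 190 mm above the bench; y points outwards along the pipe to its free end, z up; the bar lies along x. The saddle runs from a 34 mm thick collar (at y = -30 mm) to the upturned 10 mm thick hook lug (y = 15 to 35 mm, top 20 mm above this point). The pipe ends at y = 48 mm in a nozzle reaching 30 mm below this point
- wheel_axis (a point): fixed point on the vertical stem axis of the brass metering valve, 299 mm above the bench, level with the crank handle's middle; y as for pail_hook. Dark spoked handwheel, 112 mm over the rim, rim top 263 mm above the bench. pail_hook lies 170 mm in +y; the tank (212 mm across, 390 mm high) is centred 340 mm in -y
- crank_grip (a point): middle of the upright black crank handle on the wheel's rim, 50 mm from the stem axis: round, 22 mm thick, 62 mm long (268 to 330 mm above the bench), z up. It spins freely on its pin, so a gripper can hold it from above and carry it round without itself turning
- crank: the same crank handle; origin at its lower end on its own axis, 31 mm below crank_grip, z up
- wheel (a joint): angle of the handwheel in rad: 0 = closed at its hard stop; grows as it is turned anticlockwise seen from above (opening); one turn = 6.283, full travel 20.4. It needs about 4 N at the crank handle to turn and stays where it is left. At the start it is a quarter to nine tenths of a turn open
- tap: the whole fixed fixture: steel glue tank on legs, pipe, shut-off cock, valve and spout; origin on the bench under the valve stem, y towards the spout
- mug: blue ceramic mug, 82 mm across, 95 mm high, standing on the bench; origin at the centre of its underside; not to be disturbed
- glue_tin: closed round glue tin, 70 mm across, 100 mm high; origin at the centre of its underside; not to be disturbed
- stone: dark sharpening stone, 100 x 45 x 30 mm, lying on the bench; origin at the centre of its underside; not to be disturbed
Not all that is in view belongs to the job. Leave any purple look-alike of the pail alone.

How it is judged:
By the outcome, as a careful person would: the job done as asked, in the order asked, and still so for the second after the job is handed in, while the arm keeps its last pose, push and grip.
It also fails if it takes over 66 s, if anything falls off the work surface, if the arm or the gripper's body presses on something with over 40 N, if the wrist force passes 120 N, or if a joint passes its speed limit or range.

## Robot

A 7-joint arm with a two-finger parallel gripper is mounted at the origin on the work surface. World frame = base frame: x ahead of the robot, y to its left, z up, the work surface at z = 0. Lengths are in m, angles in degrees, forces in N, time in s.
With the tool pointing down it reaches from about 0.35 to 0.9 m from the base axis. Payload 8.1 kg.
Tool frame: the origin (TCP) lies midway between the tips of the shut fingers; the grasp point (between the pads) lies 19 mm behind it (grip_depth is the distance from the TCP to the grasp point, in m); z points along the fingers, y is the direction in which the jaws open and shut (so a half turn about z gives the same grasp; the last joint's range is limited). The gripper opens to 85 mm and grips with 20 to 120 N. Pads are 22 mm wide; open, the fingers measure 114 mm over their backs; the gripper's body (76 mm by 85 mm) begins 54 mm behind the grasp point. The pads swing forward as they close: fully open they stand 13 mm farther back than shut.
Start: joints at [-72.284, 24.895, 1.432, 90.138, -0.665, 64.973, -4.303], TCP at [0.25, 0.573, 0.231] pointing down, gripper open.
Joint ranges: [-149.89, 149.89], [-25.12, 119.58], [-72.63, 75.52], [4.76, 147.25], [-75.54, 255.54], [6.69, 114.76], [-157.13, 157.13]. Speed limits (degrees/s): [127.2, 127.2, 172.46, 172.46, 180, 180, 180].

## Interface

Orientations are given as [roll, pitch, yaw] about the fixed x, y, z axes, in that order (R = Rz(yaw) Ry(pitch) Rx(roll)).
In Python, from cell import * gives the robot as it stands.
- The arm moves only by the tool send_rows, never from a script. Its argument "rows" is one flat list of numbers, 6 for each row, row after row: the shift along the tool's x, y, z in m, then the turn, a rotation vector about the tool's x, y, z in units of 8 degrees (1.0 is 8 degrees). A call has exactly 10 rows; each row shifts and turns the pose as measured when the row begins, along the tool's axes as they then stand; what a row does not reach is not made up. A row lasts 1/10 s, in which the tool goes at most 50 mm and 8.59 degrees, less where a joint would pass 70% of its speed; a pose out of reach is approached as far as the arm can. A call is refused whole if a number of a shift passes 0.05 or a number of a turn 1, either way. A call with a gripper value outside its range is refused whole. "grip" is the opening, from 0 (shut) to 1 (fully open), set as the call begins (left out, the last holds). The fingers move at their own pace and stop on an object; the grip force is fixed at half the most. Time passes only in rows, so rows that do not move let the fingers close, or fill a call up. It gives the time, the measured TCP pose, the force and the opening at its end, in the units of the state.
- observe(): the state, without advancing time (a new reading comes with each control period).
- camera(name): name is "scene" or "side" or "wrist"; returns (picture, depth): 384x512x3 uint8, blue, green, red; 384x512 float32, m along the optical axis (not along the pixel's ray), 0 where there is no reading.
- calibration(name): a dict with "fx", "fy", "cx", "cy" (pixels), "extrinsics" (4x4, takes a point from camera to world coordinates). Camera axes: x right, y down, z forward; pixel columns grow to the right and rows downward; lengths in m; the calibration is good to about 2 mm. A picture is of the moment at which its call begins: read the wrist's pose just before it. calibration takes no time and is no camera call; for the wrist camera it gives the pose at the moment of the call.
- close_job(): hands the job in, once; it reports no verdict.
The state is a dict: "clock": time; "joint_positions": joint angles; "qd": joint speeds; "joint_efforts": joint torques, N m; "tool_pos": TCP position; "tool_rot": TCP orientation; "wrist_force": force on the tool from outside, world axes, zero at the start; "wrist_torque": the same for the moment, N m; "opening": opening from 0.0 (shut) to 1.0 (fully open).
Only numpy, scipy, OpenCV 4.12 (cv2) and the standard library are available. Lean on these libraries where they do the work, as an engineer would, in place of code of your own. Each camera call takes 0.05 s, during which the arm holds its last target.

## Working session

There is one attempt and no reset: what is moved stays moved. The work goes in short steps, Python scripts to look and compute and a tool call to move; the robot and the scene stay as the last step left them, time stands still between calls to the robot, and variables do not carry over. Pictures are saved under pics/ and viewed, and the job is handed in when it is done.

Besides the shell and the picture viewer there is one more tool, called after "Emit:" by a JSON object that holds its "fn" and its "kwargs", one argument or row to a line. send_rows: Moves the arm, as the interface text tells. Its arguments: {"type":"object","properties":{"rows":{"type":"array"},"grip":{"type":"number"}},"required":["rows"]}

```bash
ls; mkdir -p pics; python3 - <<'E'
from cell import *
import cv2,numpy as np
s=observe();print({k:np.round(v,3) for k,v in s.items()})
for n in ["scene","side","wrist"]:
    c=calibration(n);im,d=camera(n)
    np.savez(f"pics/{n}0.npz",im=im,d=d,E=c["extrinsics"],K=[c["fx"],c["fy"],c["cx"],c["cy"]])
    cv2.imwrite(f"pics/{n}0.png",im)
    print(n,np.round(c["extrinsics"],3).tolist(),c["fx"],c["cx"],c["cy"])
E
```

```text
pics
{'clock': np.float64(0.0), 'joint_positions': array([-72.283,  24.937,   1.433,  90.189,  -0.664,  64.972,  -4.304]), 'qd': array([-0.041,  0.042,  0.052,  0.066,  0.014, -0.06 ,  0.021]), 'joint_efforts': array([-1.0000e-03, -6.7049e+01,  1.0250e+00, -3.1620e+01,  1.6000e-02,
        1.3000e-02, -0.0000e+00]), 'tool_pos': array([0.25 , 0.572, 0.231]), 'tool_rot': array([-1.79910e+02,  1.00000e-02,  1.56398e+02]), 'wrist_force': array([0.723, 0.186, 0.794]), 'wrist_torque': array([0.013, 0.001, 0.006]), 'opening': np.float64(0.999)}
scene [[-0.542, 0.637, -0.548, 1.164], [0.84, 0.423, -0.339, 0.514], [0.016, -0.644, -0.764, 1.034], [0.0, 0.0, 0.0, 1.0]] 392.07544212497857 256.20059275498915 196.44757851177383
side [[-0.956, -0.211, 0.204, 0.319], [-0.293, 0.705, -0.645, 0.88], [-0.008, -0.677, -0.736, 1.023], [0.0, 0.0, 0.0, 1.0]] 492.59884790015826 258.0947194874429 196.32320243118957
wrist [[0.4, 0.877, 0.268, 0.182], [0.917, -0.382, -0.118, 0.602], [-0.001, 0.293, -0.956, 0.373], [0.0, 0.0, 0.0, 1.0]] 344.3161042052127 255.17859660794238 189.05639537412327
```

View pics/scene0.png

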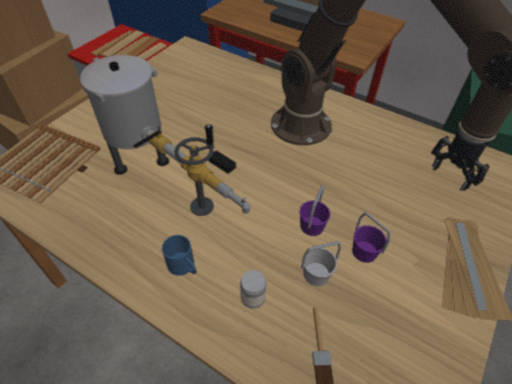

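View pics/side0.png

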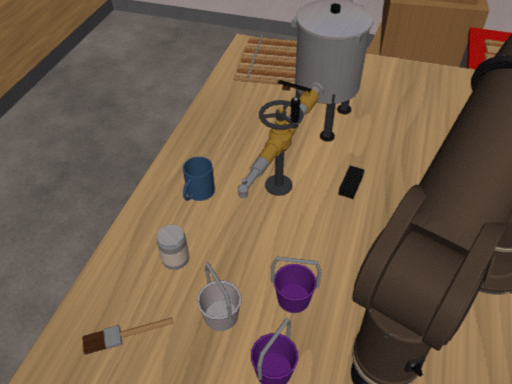

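View pics/wrist0.png

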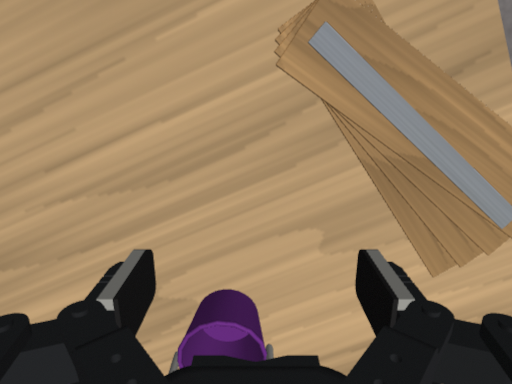

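Candidates for the pail are the bare aluminium one at scene (319,268) / side (219,305), and the purple look-alikes at scene (314,215) and (368,243). The glue tin at (253,290) is similarly grey but has no hoop. I choose the aluminium one and check it in a crop.

```bash
cat > h.py <<'E'
import numpy as np,cv2
def load(n):
    z=np.load(f"pics/{n}.npz");return z["im"],z["d"],z["E"],z["K"]
def pts(d,E,K):
    v,u=np.mgrid[:d.shape[0],:d.shape[1]]
    P=np.stack([(u-K[2])/K[0]*d,(v-K[3])/K[1]*d,d],-1)
    return P@E[:3,:3].T+E[:3,3]
def ray(u,v,E,K):
    r=E[:3,:3]@np.array([(u-K[2])/K[0],(v-K[3])/K[1],1]);return E[:3,3],r
def onz(u,v,z,E,K):
    o,r=ray(u,v,E,K);return o+r*(z-o[2])/r[2]
def two(a,b):
    (o1,r1),(o2,r2)=a,b
    t=np.linalg.lstsq(np.stack([r1,-r2],1),o2-o1,rcond=None)[0]
    p,q=o1+t[0]*r1,o2+t[1]*r2
    return (p+q)/2,np.linalg.norm(p-q)
def fitcircle(xy):
    A=np.c_[2*xy,np.ones(len(xy))];s=np.linalg.lstsq(A,(xy**2).sum(1),rcond=None)[0]
    return s[:2],np.sqrt(s[2]+s[:2]@s[:2])
E
python3 - <<'E'
from h import *
a=load("scene0")[0];b=load("side0")[0]
def cr(im,x,y,w,h,k):return cv2.resize(im[y:y+h,x:x+w],None,fx=k,fy=k,interpolation=cv2.INTER_CUBIC)
r1=np.hstack([cr(a,280,220,80,80,5),cr(b,180,255,80,80,5)])
cv2.imwrite("pics/crop1.png",r1)
cv2.imwrite("pics/crop2.png",np.hstack([cr(a,145,115,120,110,3.3),cr(b,225,75,120,110,3.3)]))
E
```

```text
(no output)
```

View pics/crop1.png

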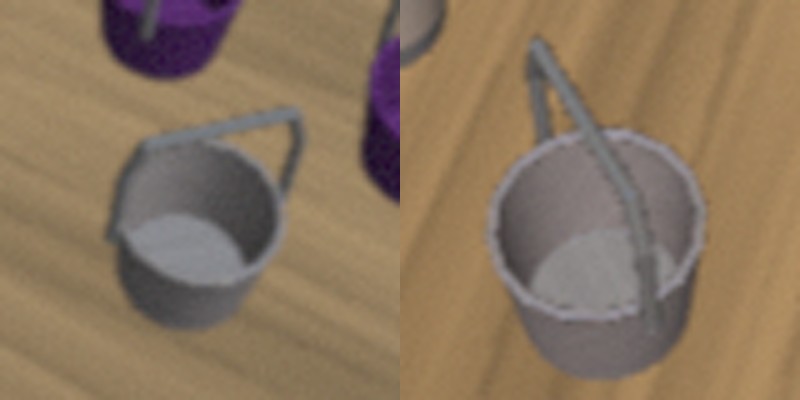

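View pics/crop2.png

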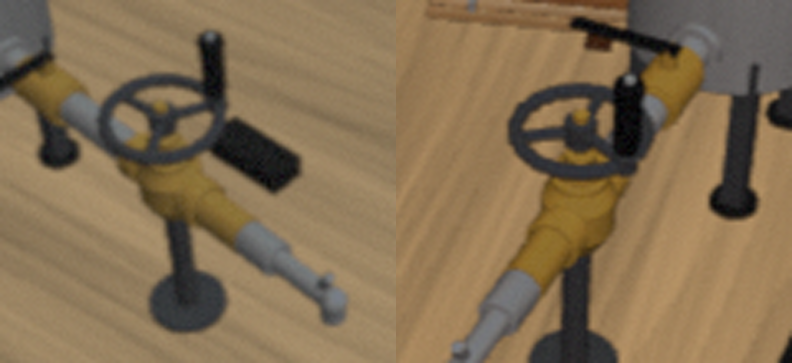

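The crop shows a bare-grey pail with a stiff hoop, which is the right one. Next I measure the handle ends, the wheel and the spout.

```bash
python3 - <<'E'
from h import *
S=load("scene0");D=load("side0")
np.set_printoptions(precision=4,suppress=True)
def both(n,a,b,z):
    p,e=two(ray(*a,*S[2:]),ray(*b,*D[2:]))
    print(n,"two",p,"gap",round(e,4),"planes",onz(*a,z,*S[2:]),onz(*b,z,*D[2:]))
both("h far",(309,249.6),(207,263.4),.155)
both("h near",(309,249.6),(227,294),.155)
both("h2",(339,242.6),(227,294),.155)
both("h2b",(339,242.6),(207,263.4),.155)
both("cranktop",(208.6,126.5),(295.3,99.2),.330)
both("lug",(244,200.8),(245,181),.205)
for nm,V in(("scene",S),("side",D)):
    im,d,E,K=V;P=pts(d,E,K);x,y,z=P[...,0],P[...,1],P[...,2]
    # pail depth: box
    c=(0.5,0.45)
    hsv=cv2.cvtColor(im,cv2.COLOR_BGR2HSV)
    # handwheel rim z .245-.265
    u0=(145,115,120,60) if nm=="scene" else (225,75,120,70)
    m=np.zeros(d.shape,bool);m[u0[1]:u0[1]+u0[3],u0[0]:u0[0]+u0[2]]=1
    r=m&(z>.25)&(z<.268)&(d>0)
    q=P[r];print(nm,"rim n",len(q),q.mean(0))
    cen=q[:,:2].mean(0)
    for _ in range(5):
        rr=np.linalg.norm(q[:,:2]-cen,axis=1);k=(rr>.043)&(rr<.064);cen,R=fitcircle(q[k][:,:2])
    print(" rim",cen,R,k.sum())
    r=m&(z>.28)&(z<.34);q=P[r];print(" crank",len(q),q.mean(0),q[:,2].max())
    # pail
    u0=(295,235,50,52) if nm=="scene" else (190,255,60,75)
    m=np.zeros(d.shape,bool);m[u0[1]:u0[1]+u0[3],u0[0]:u0[0]+u0[2]]=1
    r=m&(z>.148)&(z<.165);q=P[r];print(" bar",len(q),q.mean(0));
    if len(q)>3:
        w,v=np.linalg.eigh(np.cov(q[:,:2].T));print(" dir",v[:,1],np.degrees(np.arctan2(v[1,1],v[0,1])),(q[:,:2]-q[:,:2].mean(0))@v[:,1]@np.ones(1) if 0 else np.ptp((q[:,:2]-q[:,:2].mean(0))@v[:,1]))
    r=m&(z>.07)&(z<.078)&(hsv[...,2]>0);q=P[r];
    cen,R=fitcircle(q[:,:2]);print(" pailrim",len(q),cen,R)
    # pipe: z .16-.20
    u0=(215,175,40,40) if nm=="scene" else (232,135,50,65)
    m=np.zeros(d.shape,bool);m[u0[1]:u0[1]+u0[3],u0[0]:u0[0]+u0[2]]=1
    r=m&(z>.165);q=P[r];w,v=np.linalg.eigh(np.cov(q[:,:2].T));print(" pipe",len(q),q.mean(0),v[:,1],np.degrees(np.arctan2(v[1,1],v[0,1])),"zmax",np.percentile(q[:,2],98))
    # post base
E
```

```text
h far two [0.608  0.3374 0.1537] gap 0.0047 planes [0.6103 0.3398 0.155 ] [0.607  0.3357 0.155 ]
h near two [0.561  0.3326 0.0664] gap 0.0222 planes [0.6103 0.3398 0.155 ] [0.5412 0.3941 0.155 ]
h2 two [0.5426 0.3944 0.1516] gap 0.0042 planes [0.5463 0.3968 0.155 ] [0.5412 0.3941 0.155 ]
h2b two [0.5871 0.3944 0.2257] gap 0.0267 planes [0.5463 0.3968 0.155 ] [0.607  0.3357 0.155 ]
cranktop two [ 0.5183 -0.0455  0.3295] gap 0.0019 planes [ 0.5196 -0.044   0.33  ] [ 0.5181 -0.0463  0.33  ]
lug two [0.5925 0.1202 0.1956] gap 0.0052 planes [0.6008 0.1272 0.205 ] [0.589  0.1255 0.205 ]
scene rim n 503 [ 0.5663 -0.0684  0.2622]
 rim [ 0.5639 -0.0692] 0.04978631100457611 368
 crank 138 [ 0.5252 -0.0395  0.3116] 0.3358698761366006
 bar 110 [0.58   0.3665 0.1583]
 dir [-0.7342  0.6789] 137.23909369043156 0.09333040041559632
 pailrim 131 [0.5782 0.3669] 0.04606835625810168
 pipe 442 [0.601  0.0824 0.2039] [-0.7331 -0.6801] -137.14608639092296 zmax 0.21093950097945968
side rim n 604 [ 0.5607 -0.0635  0.2603]
 rim [ 0.5563 -0.0699] 0.05049954224030888 431
 crank 194 [ 0.5156 -0.0389  0.3103] 0.3339531730680142
 bar 158 [0.5712 0.3692 0.1569]
 dir [-0.7389  0.6739] 137.63478476268193 0.09222945069299657
 pailrim 268 [0.574  0.3661] 0.04603919532403556
 pipe 915 [0.5701 0.0524 0.2034] [-0.1917  0.9815] 101.05293760872229 zmax 0.20831425518540903
```

```bash
python3 - <<'E'
from h import *
np.set_printoptions(precision=3,suppress=True)
S=load("scene0");D=load("side0");A=np.array([.560,-.0695])
for nm,V in(("scene",S),("side",D)):
    im,d,E,K=V;P=pts(d,E,K);x,y,z=P[...,0],P[...,1],P[...,2]
    u0=(65,50,105,110) if nm=="scene" else (285,0,95,105)
    m=np.zeros(d.shape,bool);m[u0[1]:u0[1]+u0[3],u0[0]:u0[0]+u0[2]]=1
    q=P[m&(z>.17)&(z<.37)&(y<-.15)];c=q[:,:2].mean(0)
    for _ in range(8):
        rr=np.linalg.norm(q[:,:2]-c,axis=1);k=abs(rr-.106)<.03 if _ else rr<1;c,R=fitcircle(q[k][:,:2])
    print(nm,"tank",c,R,k.sum(),"dist",np.linalg.norm(A-c),"dir",np.degrees(np.arctan2(*(A-c)[::-1])))
    m=(np.hypot(x-A[0],y-A[1])<.23)&(np.hypot(x-A[0],y-A[1])>.135)&(z>.165)&(z<.22)&(y>0.03)&(x<.68)&(x>.5)
    q=P[m];w,v=np.linalg.eigh(np.cov(q[:,:2].T));print(" pipe",len(q),q.mean(0),np.degrees(np.arctan2(v[1,1],v[0,1])),np.degrees(np.arctan2(*(q.mean(0)[:2]-A)[::-1])), "rmax",np.hypot(*(q[:,:2]-A).T).max())
    vv,uu=np.where(m);print(uu.min(),uu.max(),vv.min(),vv.max())
    # bottom of base plate
    u0=(185,190,35,30) if nm=="scene" else (260,170,40,30)
    mm=np.zeros(d.shape,bool);mm[u0[1]:u0[1]+u0[3],u0[0]:u0[0]+u0[2]]=1
    g=cv2.cvtColor(im,cv2.COLOR_BGR2HSV);q=P[mm&(g[...,2]<80)&(z<.03)];print(" base",len(q),(q.max(0)+q.min(0))/2,np.ptp(q,axis=0))
    # mug, tin, stone
    for o,b,zt in(("mug",(160,230,45,50) if nm=="scene" else (175,155,45,50),.09),("tin",(235,265,40,50)if nm=="scene" else (152,220,42,55),.095),("stone",(205,145,40,35)if nm=="scene" else (335,160,40,45),.025)):
        mm=np.zeros(d.shape,bool);mm[b[1]:b[1]+b[3],b[0]:b[0]+b[2]]=1
        q=P[mm&(z>zt)];print(" ",o,len(q),q[:,:2].min(0),q[:,:2].max(0))
a=cv2.resize(S[0][165:225,205:265],None,fx=6.6,fy=6.6,interpolation=cv2.INTER_CUBIC);b=cv2.resize(D[0][140:200,230:290],None,fx=6.6,fy=6.6,interpolation=cv2.INTER_CUBIC)
cv2.imwrite("pics/crop3.png",np.hstack([a,b]))
E
```

```text
scene tank [ 0.506 -0.399] 0.0940047008208396 4008 dist 0.3338811721487251 dir 80.6878489274168
 pipe 253 [0.597 0.104 0.188] 80.09519375758694 78.03061620515015 rmax 0.21670483585217212
224 250 188 212
 base 271 [ 0.564 -0.07   0.016] [0.076 0.076 0.024]
  mug 169 [ 0.731 -0.033] [1.164 0.514]
  tin 435 [0.712 0.22 ] [1.164 0.514]
  stone 474 [ 0.336 -0.178] [1.164 0.514]
side tank [ 0.499 -0.401] 0.09419900085278941 4959 dist 0.33720034477899974 dir 79.50566751670847
 pipe 310 [0.587 0.107 0.186] 79.1248789481822 81.33786407688716 rmax 0.2147518066858953
238 261 166 197
 base 376 [ 0.558 -0.07   0.015] [0.076 0.084 0.029]
  mug 165 [ 0.319 -0.034] [0.808 0.88 ]
  tin 459 [0.319 0.217] [0.77 0.88]
  stone 419 [ 0.319 -0.186] [0.387 0.88 ]
```

View pics/crop3.png

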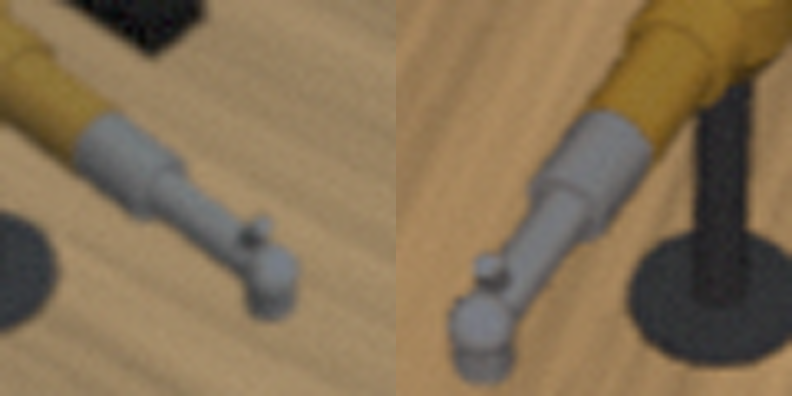

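```bash
python3 - <<'E'
from h import *
np.set_printoptions(precision=3,suppress=True)
for nm in("scene0","side0"):
    im,d,E,K=load(nm);P=pts(d,E,K);g=cv2.cvtColor(im,cv2.COLOR_BGR2HSV)
    m=((g[...,0]>130)&(g[...,0]<160)&(g[...,1]>100)).astype(np.uint8)
    n,l,st,c=cv2.connectedComponentsWithStats(m)
    for i in range(1,n):
        if st[i,4]>100:
            q=P[l==i];q=q[(q[:,2]>.06)&(q[:,2]<.082)];print(nm,c[i],"purple rim",fitcircle(q[:,:2]))
S=load("scene0");D=load("side0")
print(two(ray(244.7,198.3,*S[2:]),ray(243.9,179.4,*D[2:])),onz(244.7,198.3,.21,*S[2:]),onz(243.9,179.4,.21,*D[2:]))
E
```

```text
scene0 [313.785 217.471] purple rim (array([0.43 , 0.275]), np.float64(0.04521436884524731))
scene0 [367.758 242.916] purple rim (array([0.428, 0.456]), np.float64(0.04521226486981263))
side0 [294.249 286.713] purple rim (array([0.426, 0.274]), np.float64(0.045359606538152096))
side0 [258.728 348.642] purple rim (array([0.423, 0.455]), np.float64(0.04515578316781778))
side0 [279.006 361.22 ] purple rim (array([0.423, 0.455]), np.float64(0.045291663533972744))
(array([0.593, 0.124, 0.206]), np.float64(0.00162437959686704)) [0.596 0.126 0.21 ] [0.591 0.126 0.21 ]
```

Emit:
{"fn": "send_rows", "kwargs": {
  "rows": [0,0,0,0,0,0.8,0,0,0,0,0,0.8,-0.01,0.002,0,0,0,0.8,-0.03,0.006,0,0,0,0,-0.045,0.009,0,0,0,0,-0.045,0.009,0,0,0,0,-0.045,0.009,0,0,0,0,-0.045,0.009,0,0,0,0,-0.045,0.009,0,0,0,0,-0.03,0.006,0,0,0,0],
  "grip": 0.7
}}

```text
clock: 1.15
tool_pos: [0.5064, 0.4121, 0.2263]
tool_rot: [-179.5, -0.1, 137.2]
wrist_force: [0.8, -0.0, 0.8]
opening: 0.702
```

Emit:
{"fn": "send_rows", "kwargs": {
  "rows": [-0.02,0.005,0.005,0,0,0,-0.02,0.005,0.01,0,0,0,-0.01,0.003,0.01,0,0,0,-0.003,0,0.01,0,0,0,0,0,0,0,0,0,0,0,0,0,0,0,0,0,0,0,0,0,0,0,0,0,0,0,0,0,0,0,0,0,0,0,0,0,0,0]
}}

```text
clock: 2.15
tool_pos: [0.5563, 0.383, 0.1889]
tool_rot: [-179.5, -0.1, 137.1]
wrist_force: [-1.0, 0.9, 0.1]
opening: 0.699
```

```bash
cat > snap.py <<'E'
import sys
from cell import *
import numpy as np,cv2
from h import *
tag=sys.argv[1]
s=observe();print({k:np.round(s[k],3) for k in("clock","tool_pos","tool_rot","wrist_force","opening")})
for n in sys.argv[2:]:
    c=calibration(n);im,d=camera(n)
    np.savez(f"pics/{n}{tag}.npz",im=im,d=d,E=c["extrinsics"],K=[c["fx"],c["fy"],c["cx"],c["cy"]])
    cv2.imwrite(f"pics/{n}{tag}.png",im)
E
python3 snap.py 1 wrist
```

```text
{'clock': np.float64(2.15), 'tool_pos': array([0.556, 0.383, 0.189]), 'tool_rot': array([-1.79479e+02, -1.17000e-01,  1.37070e+02]), 'wrist_force': array([-1.044,  0.948,  0.106]), 'opening': np.float64(0.699)}
```

View pics/wrist1.png

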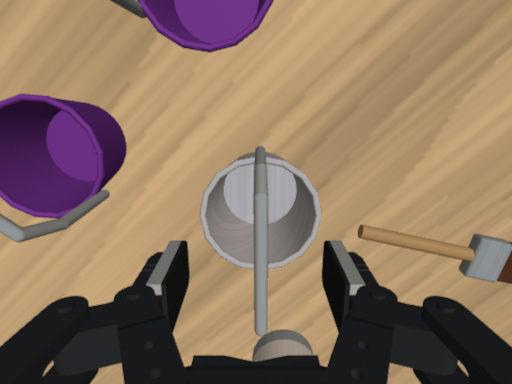

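```bash
python3 - <<'E'
from h import *
im,d,E,K=load("wrist1")
for p in((261,330),(260,153),(261,195),(260,250)): print(p,onz(*p,.155,E,K), E[:3,3]+0)
P=pts(d,E,K);m=(P[...,2]>.15)&(P[...,2]<.163)&(d>0);m[:,:235]=0;m[:,290:]=0
q=P[m][:,:2];c=(q.max(0)+q.min(0))/2;w,v=np.linalg.eigh(np.cov(q.T));t=(q-q.mean(0))@v[:,1];print(len(q),q.mean(0),np.ptp(t),q.mean(0)+v[:,1]*(t.max()+t.min())/2,np.degrees(np.arctan2(v[1,1],v[0,1])))
T=np.array([.5563,.383]);a=np.radians(137.1);X=np.array([np.cos(a),np.sin(a)]);Y=np.array([np.sin(a),-np.cos(a)])
mid=q.mean(0)+v[:,1]*(t.max()+t.min())/2
print("mid in tool",(mid-T)@X,(mid-T)@Y)
E
```

```text
(261, 330) [0.60959737 0.33745009 0.155     ] [0.50309644 0.43375493 0.33128835]
(260, 153) [0.52861778 0.41123788 0.155     ] [0.50309644 0.43375493 0.33128835]
(261, 195) [0.54581082 0.39612669 0.155     ] [0.50309644 0.43375493 0.33128835]
(260, 250) [0.56947629 0.37358882 0.155     ] [0.50309644 0.43375493 0.33128835]
2016 [0.57401646 0.36989507] 0.09308061265096312 [0.57723885 0.36694364] 137.5130582361416
mid in tool -0.026268506791518643 0.0024915431664165794
```

The wrist view shows the bar upright at column 261, between the jaws (187 and 323), with its middle 26 mm behind in tool x. I'll shift a little, go down and close.

Emit:
{"fn": "send_rows", "kwargs": {
  "rows": [0.003,0.0025,0,0,0,0,0.003,0,0.01,0,0,0,0,0,0.013,0,0,0,0,0,0.013,0,0,0,0,0,0.01,0,0,0,0,0,0,0,0,0,0,0,0,0,0,0,0,0,0,0,0,0,0,0,0,0,0,0,0,0,0,0,0,0]
}}

```text
clock: 3.2
tool_pos: [0.5527, 0.3888, 0.138]
tool_rot: [-179.4, -0.1, 137.1]
wrist_force: [-0.3, -0.6, 0.1]
opening: 0.701
```

Emit:
{"fn": "send_rows", "kwargs": {
  "rows": [0,0,0,0,0,0,0,0,0,0,0,0,0,0,0,0,0,0,0,0,0,0,0,0,0,0,0,0,0,0,0,0,0,0,0,0,0,0,0,0,0,0,0,0,0,0,0,0,0,0,0,0,0,0,0,0,0,0,0,0],
  "grip": 0
}}

```text
clock: 4.2
tool_pos: [0.5532, 0.3893, 0.1393]
tool_rot: [-179.5, -0.1, 137.1]
wrist_force: [0.2, -0.3, -0.6]
opening: 0.072
```

Emit:
{"fn": "send_rows", "kwargs": {
  "rows": [0,0,-0.005,0,0,0,0,0,-0.01,0,0,0,0,0,-0.015,0,0,0,0,0,-0.02,0,0,0,0,0,-0.02,0,0,0,0,0,-0.02,0,0,0,0,0,-0.012,0,0,0,0,0,-0.005,0,0,0,0,0,0,0,0,0,0,0,0,0,0,0]
}}

```text
clock: 5.2
tool_pos: [0.5528, 0.3887, 0.2522]
tool_rot: [-179.3, -0.1, 137.0]
wrist_force: [-0.0, -0.7, -1.8]
opening: 0.072
```

```bash
python3 snap.py 2 wrist scene
```

```text
{'clock': np.float64(5.2), 'tool_pos': array([0.553, 0.389, 0.252]), 'tool_rot': array([-1.79325e+02, -1.49000e-01,  1.37032e+02]), 'wrist_force': array([-0.035, -0.718, -1.838]), 'opening': np.float64(0.072)}
```

View pics/wrist2.png

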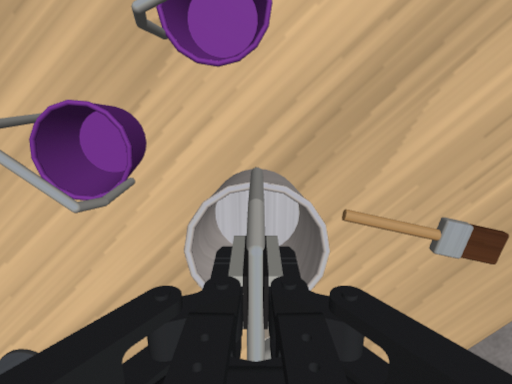

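View pics/scene2.png

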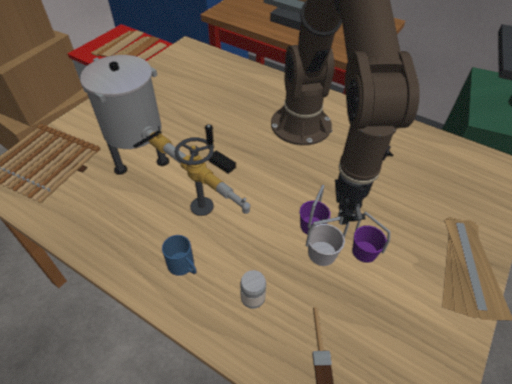

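```bash
python3 - <<'E'
from h import *
im,d,E,K=load("wrist2")
P=pts(d,E,K);a=np.radians(137.03);T=np.array([.5528,.3887,.2522]);R=np.array([[np.cos(a),np.sin(a),0],[np.sin(a),-np.cos(a),0],[0,0,1]])
Q=(P-T)@R.T
for v in range(165,365,12):
    print(v,np.round(Q[v,250:263:3],3)[[1,2,3]].tolist())
r=(Q[...,2]>-.11)&(Q[...,2]<-.05)&(d>0)
r[:, :180]=0;r[:,335:]=0
q=Q[r];print(len(q),q.min(0),q.max(0))
E
```

```text
165 [[-0.017, -0.006, -0.252], [-0.017, -0.002, -0.253], [-0.017, 0.001, -0.253]]
177 [[0.021, -0.002, -0.055], [0.022, -0.0, -0.053], [0.021, 0.001, -0.054]]
189 [[0.021, -0.002, -0.032], [0.022, -0.0, -0.029], [0.021, 0.001, -0.03]]
201 [[0.02, -0.001, -0.013], [0.021, -0.0, -0.012], [0.021, 0.001, -0.012]]
213 [[0.018, -0.001, -0.002], [0.018, 0.0, -0.003], [0.018, 0.001, -0.002]]
225 [[0.015, -0.001, 0.004], [0.016, 0.0, 0.005], [0.015, 0.001, 0.004]]
237 [[0.013, -0.001, 0.013], [0.013, 0.0, 0.012], [0.013, 0.001, 0.012]]
249 [[0.011, -0.001, 0.018], [0.011, 0.0, 0.019], [0.011, 0.001, 0.018]]
261 [[0.006, -0.001, 0.02], [0.006, 0.0, 0.019], [0.006, 0.001, 0.019]]
273 [[0.0, -0.001, 0.018], [0.001, 0.0, 0.02], [0.001, 0.001, 0.019]]
285 [[-0.005, -0.001, 0.019], [-0.005, 0.0, 0.019], [-0.005, 0.002, 0.019]]
297 [[-0.01, -0.001, 0.02], [-0.011, 0.0, 0.019], [-0.01, 0.002, 0.019]]
309 [[-0.017, -0.001, 0.019], [-0.016, 0.0, 0.019], [-0.017, 0.002, 0.019]]
321 [[-0.022, -0.001, 0.019], [-0.022, 0.0, 0.019], [-0.022, 0.002, 0.02]]
333 [[-0.028, -0.001, 0.019], [-0.028, 0.0, 0.02], [-0.028, 0.002, 0.019]]
345 [[-0.034, -0.001, 0.02], [-0.035, 0.0, 0.019], [-0.035, 0.002, 0.019]]
357 [[-0.041, -0.001, 0.019], [-0.04, 0.0, 0.02], [-0.041, 0.002, 0.019]]
4834 [-0.06214982 -0.0487589  -0.10996833] [ 0.02207905  0.04817223 -0.05000416]
```

The bar is level in the grip, with its centre 15 mm above the TCP and its middle at tool x = -32.5 mm. The hoop has to be threaded on from the pipe's free end: bar over the lug (top at 0.210), rim under the nozzle (0.160), so the bar centre goes to about 0.225. I turn first, then approach.

Emit:
{"fn": "send_rows", "kwargs": {
  "rows": [0,0,0,0,0,-0.6,0,0,0,0,0,-0.8,0,0,0,0,0,-0.8,0,-0.01,0,0,0,-0.8,-0.005,-0.02,0,0,0,-0.7,-0.01,-0.03,0,0,0,-0.4,-0.01,-0.03,0.005,0,0,0,-0.01,-0.025,0.01,0,0,0,-0.01,-0.02,0.01,0,0,0,-0.005,-0.01,0.01,0,0,0]
}}

```text
clock: 6.3
tool_pos: [0.5674, 0.2342, 0.2084]
tool_rot: [-179.1, -1.1, 171.6]
wrist_force: [0.5, 1.0, -2.0]
opening: 0.07
```

```bash
cat > to.py <<'E'
import sys
from cell import *
import numpy as np
from scipy.spatial.transform import Rotation as Ro
s=observe();p=s["tool_pos"];R=Ro.from_euler("xyz",s["tool_rot"],degrees=True)
t=np.array([float(v) for v in sys.argv[1:4]]);W=Ro.from_euler("xyz",[180,0,float(sys.argv[4])],degrees=True)
print(np.round(s["clock"],2),"pos",np.round(p,4),"shift tool",np.round(R.inv().apply(t-p),4),"turn units",np.round((R.inv()*W).as_rotvec(degrees=True)/8,3),"F",np.round(s["wrist_force"],1))
E
python3 to.py .580 .2317 .210 170
```

```text
6.3 pos [0.5674 0.2342 0.2084] shift tool [-0.0128 -0.0007 -0.0018] turn units [-0.121 -0.135  0.198] F [ 0.5  1.  -2. ]
```

Emit:
{"fn": "send_rows", "kwargs": {
  "rows": [-0.006,0,-0.001,-0.12,-0.13,0.2,-0.006,0,-0.001,0,0,0,0,0,0,0,0,0,0,0,0,0,0,0,0,0,0,0,0,0,0,0,0,0,0,0,0,0,0,0,0,0,0,0,0,0,0,0,0,0,0,0,0,0,0,0,0,0,0,0]
}}

```text
clock: 7.3
tool_pos: [0.5786, 0.237, 0.2094]
tool_rot: [179.9, -0.1, 170.1]
wrist_force: [0.1, -0.4, -2.4]
opening: 0.073
```

```bash
python3 to.py .5575 .1037 .210 170; python3 snap.py 3 wrist scene side;python3 - <<'E'
import cv2,numpy as np
a=cv2.imread("pics/scene3.png")[110:290,140:360];b=cv2.imread("pics/side3.png")[80:340,150:370]
a=cv2.resize(a,None,fx=1.8,fy=1.8);b=cv2.resize(b,None,fx=1.8,fy=1.8)[:468]
o=np.zeros((468,792,3),np.uint8);o[:a.shape[0],:396]=a;o[:,396:]=b;cv2.imwrite("pics/crop4.png",o)
E
```

```text
7.3 pos [0.5786 0.237  0.2094] shift tool [-0.0021 -0.1349 -0.001 ] turn units [ 0.017 -0.013  0.015] F [ 0.1 -0.4 -2.4]
{'clock': np.float64(7.3), 'tool_pos': array([0.579, 0.237, 0.209]), 'tool_rot': array([ 1.79866e+02, -1.04000e-01,  1.70117e+02]), 'wrist_force': array([ 0.094, -0.383, -2.439]), 'opening': np.float64(0.073)}
```

View pics/crop4.png

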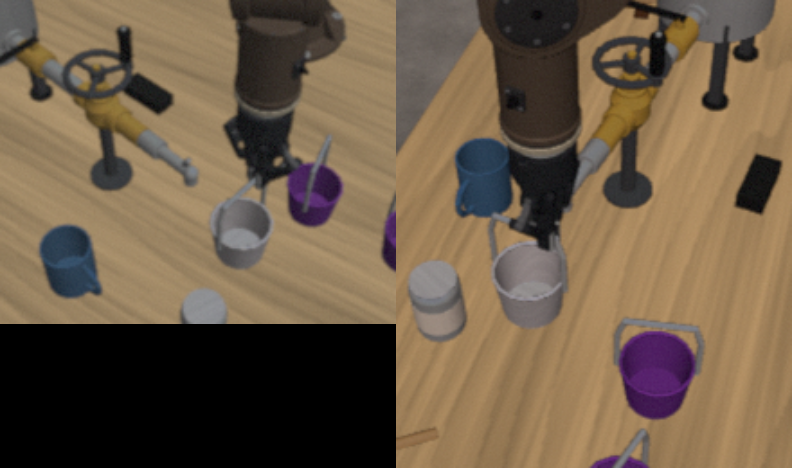

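View pics/wrist3.png

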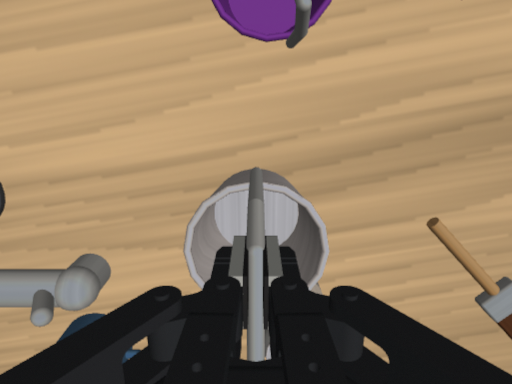

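The wrist view shows the pipe and nozzle at left (rows 268-305, nozzle end at column ~105), square to the bar, with the lug at (42,303). I take its position from this view.

```bash
python3 - <<'E'
from h import *
np.set_printoptions(precision=4,suppress=True)
im,d,E,K=load("wrist3")
P=pts(d,E,K);a=np.radians(170.117);T=np.array([.5786,.237,.2094]);R=np.array([[np.cos(a),np.sin(a),0],[np.sin(a),-np.cos(a),0],[0,0,1]])
Q=(P-T)@R.T; m=np.zeros(d.shape,bool);m[240:335,0:115]=1
pip=m&(P[...,2]>.15)&(P[...,2]<.2)
for c in(2,10,20,30,45,60,75,90,100):
    q=Q[:,c][pip[:,c]]; 
    if len(q): k=q[:,2].argmax();print(c,len(q),"x",q[:,0].min(),q[:,0].max(),"top x,y,z",q[k],q[k,2]+T[2])
q=Q[pip];print("ymax (nozzle)",np.percentile(q[:,1],99))
l=m&(P[...,2]>.198);q=Q[l];print("lug",len(q),q.mean(0),q.min(0),q.max(0));print(P[l].mean(0))
E
```

```text
2 39 x -0.04466367319760558 -0.02612110435767147 top x,y,z [-0.0364 -0.1372 -0.0185] 0.19086333509507625
10 39 x -0.04512248223446332 -0.02671610589410365 top x,y,z [-0.0368 -0.1328 -0.0183] 0.19111394085260797
20 39 x -0.04416146160915683 -0.026536890517663368 top x,y,z [-0.0354 -0.127  -0.018 ] 0.1913871405426297
30 39 x -0.04490731766343574 -0.026882535148411178 top x,y,z [-0.0404 -0.1231 -0.0189] 0.1905193739470006
45 32 x -0.032938531761268895 -0.026563850725279815 top x,y,z [-0.0329 -0.109  -0.0109] 0.1984934387844957
60 37 x -0.04313723259462233 -0.026526146901802848 top x,y,z [-0.0324 -0.1046 -0.0173] 0.1921449364412309
75 50 x -0.04548148801437952 -0.024852327817985492 top x,y,z [-0.0344 -0.0971 -0.0175] 0.19193237407391592
90 51 x -0.04514442130373116 -0.025899400881639945 top x,y,z [-0.04   -0.0923 -0.0229] 0.1865097084750219
100 35 x -0.04330795218921454 -0.027821748595469944 top x,y,z [-0.0369 -0.0902 -0.0319] 0.1774999574334888
ymax (nozzle) -0.09073569136094077
lug 1099 [-0.0082 -0.0715  0.0348] [-0.0415 -0.1159 -0.0113] [ 0.0739 -0.0012  0.1423]
[0.5744 0.1652 0.2442]
```

Emit:
{"fn": "send_rows", "kwargs": {
  "rows": [-0.002,-0.008,-0.001,0,0,0,-0.002,-0.015,0,0,0,0,0,-0.02,0,0,0,0,0,-0.02,0,0,0,0,0,-0.02,0,0,0,0,0,-0.02,0,0,0,0,0,-0.015,0,0,0,0,0,-0.01,0,0,0,0,0,-0.005,0,0,0,0,0,0,0,0,0,0]
}}

```text
clock: 8.45
tool_pos: [0.5569, 0.087, 0.2105]
tool_rot: [-180.0, -0.1, 169.6]
wrist_force: [0.4, -0.1, -1.6]
opening: 0.07
```

```bash
python3 - <<'E'
import numpy as np
a=np.radians(170.117);X=np.array([np.cos(a),np.sin(a)]);Y=np.array([np.sin(a),-np.cos(a)])
print(np.array([.5786,.237])-.0045*X-.138*Y)
E
python3 to.py .5593 .1003 .179 170; python3 snap.py 4 wrist scene side
```

```text
[0.55934734 0.10027551]
8.45 pos [0.5569 0.087  0.2105] shift tool [-0.      0.0135  0.0315] turn units [-0.004 -0.009 -0.047] F [ 0.4 -0.1 -1.6]
{'clock': np.float64(8.45), 'tool_pos': array([0.557, 0.087, 0.21 ]), 'tool_rot': array([-1.79967e+02, -7.10000e-02,  1.69625e+02]), 'wrist_force': array([ 0.445, -0.078, -1.618]), 'opening': np.float64(0.07)}
```

View pics/wrist4.png

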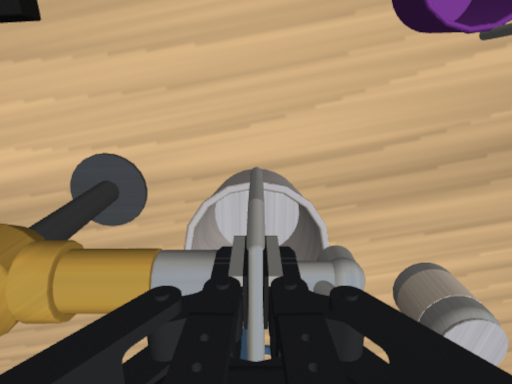

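View pics/scene4.png

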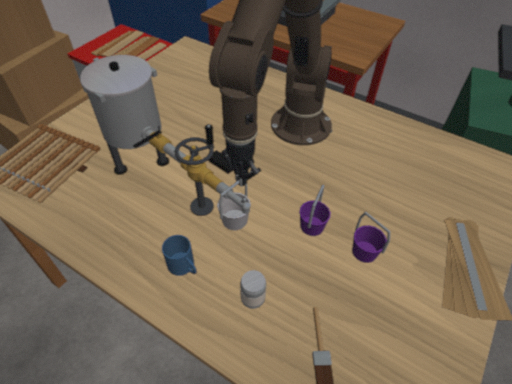

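Threaded: the pail is under the pipe and the bar is above it, but it sits 13 mm too far in. I back off and lower.

Emit:
{"fn": "send_rows", "kwargs": {
  "rows": [0,0.004,0,0,0,0,0,0.005,0,0,0,0,0,0.003,0,0,0,0,0,0,0,0,0,0,0,0,0.004,0,0,0,0,0,0.006,0,0,0,0,0,0.006,0,0,0,0,0,0.003,0,0,0,0,0,0,0,0,0,0,0,0,0,0,0]
}}

```text
clock: 9.6
tool_pos: [0.5589, 0.1052, 0.1884]
tool_rot: [180.0, -0.2, 170.0]
wrist_force: [-0.2, 0.4, -2.2]
opening: 0.069
```

```bash
python3 to.py .5593 .1003 .179 170; python3 snap.py 5 wrist
python3 - <<'E'
from h import *
np.set_printoptions(precision=4,suppress=True)
from cell import observe
s=observe();T=s["tool_pos"];a=np.radians(s["tool_rot"][2])
im,d,E,K=load("wrist5")
P=pts(d,E,K);R=np.array([[np.cos(a),np.sin(a),0],[np.sin(a),-np.cos(a),0],[0,0,1]])
Q=(P-T)@R.T
m=np.zeros(d.shape,bool);m[240:300,150:400]=1
for c in range(150,400,10):
    k=m[:,c]&(P[:,c,2]>.13)&(P[:,c,2]<.20);q=Q[:,c][k]
    if len(q):print(c,len(q),"x",q[:,0].min(),q[:,0].max(),"y",q[:,1].mean(),"z",q[:,2].max()+T[2])
E
```

```text
9.6 pos [0.5589 0.1052 0.1884] shift tool [-0.0012 -0.0047  0.0094] turn units [ 0.002 -0.023  0.005] F [-0.2  0.4 -2.2]
{'clock': np.float64(9.6), 'tool_pos': array([0.559, 0.105, 0.188]), 'tool_rot': array([179.986,  -0.183, 170.041]), 'wrist_force': array([-0.21 ,  0.436, -2.241]), 'opening': np.float64(0.069)}
150 19 x -0.01924728964496349 -0.017001548403109967 y -0.052376300573558264 z 0.18833982939935232
160 16 x -0.01909025662414398 -0.016897611497361843 y -0.047748175136989396 z 0.18724674865608137
170 15 x -0.01854292475025992 -0.01646396963215254 y -0.042855336171248364 z 0.186602968208143
180 19 x -0.01932613413938501 -0.017153426311991474 y -0.03765991061838628 z 0.18854837109124306
190 22 x -0.024813761324731665 -0.020050866327319363 y -0.03394443161662899 z 0.18421778533019992
200 8 x -0.023886380202794318 -0.023063159382065636 y -0.028405402438768414 z 0.1829975814465146
220 4 x 0.005875262064139592 0.006620584082281636 y -0.015747936278978802 z 0.1993014219071459
230 6 x 0.005887027437028409 0.006444926003979885 y -0.011529379131311211 z 0.19983297687147158
240 4 x 0.010035550020540584 0.01056090145665495 y -0.007175263531558972 z 0.19973705388133736
270 3 x 0.010412858494222839 0.010594325825890651 y 0.005509677138393988 z 0.1990431014157867
280 6 x 0.006022171485117729 0.00658583443316757 y 0.009851968518125179 z 0.19924209693019884
290 4 x 0.005827542940864639 0.006512792021908227 y 0.014135308018106462 z 0.19829177495114464
300 6 x -0.02488183667188502 -0.024202422652515022 y 0.02394748593794942 z 0.1649925172053922
310 25 x -0.023600007251637703 -0.021473808772022325 y 0.027864838241000226 z 0.18312227553448918
320 27 x -0.023794181485350042 -0.02136180065003857 y 0.032595922690632086 z 0.18528476077745962
330 14 x -0.02940278852636575 -0.023266974560035843 y 0.03804428372164485 z 0.18238946821959165
```

View pics/wrist5.png

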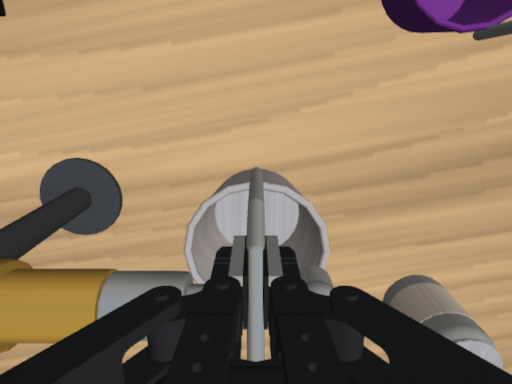

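Emit:
{"fn": "send_rows", "kwargs": {
  "rows": [0,-0.003,0,0,0,0,0,-0.002,0,0,0,0,0,0,0.002,0,0,0,0,0,0.003,0,0,0,0,0,0.003,0,0,0,0,0,0.001,0,0,0,0,0,0,0,0,0,0,0,0,0,0,0,0,0,0,0,0,0,0,0,0,0,0,0]
}}

```text
clock: 10.65
tool_pos: [0.5583, 0.0998, 0.1793]
tool_rot: [180.0, -0.1, 170.0]
wrist_force: [0.3, -0.0, -1.8]
opening: 0.068
```

```bash
python3 to.py .5593 .1003 .179 170
```

```text
10.65 pos [0.5583 0.0998 0.1793] shift tool [-0.0009  0.0007  0.0003] turn units [ 0.005 -0.016  0.003] F [ 0.3 -0.  -1.8]
```

Emit:
{"fn": "send_rows", "kwargs": {
  "rows": [0,0,0.001,0,0,0,0,0,0.001,0,0,0,0,0,0.001,0,0,0,0,0,0,0,0,0,0,0,0,0,0,0,0,0,0,0,0,0,0,0,0,0,0,0,0,0,0,0,0,0,0,0,0,0,0,0,0,0,0,0,0,0]
}}

```text
clock: 11.65
tool_pos: [0.5586, 0.0999, 0.1782]
tool_rot: [179.9, -0.0, 170.0]
wrist_force: [-2.3, 0.7, 1.7]
opening: 0.069
```

Emit:
{"fn": "send_rows", "kwargs": {
  "rows": [0,0,0,0,0,0,0,0,0,0,0,0,0,0,0,0,0,0,0,0,0,0,0,0,0,0,0,0,0,0,0,0,0,0,0,0,0,0,0,0,0,0,0,0,0,0,-0.005,0,0,0,0,0,-0.01,0,0,0,0,0,-0.01,0,0,0],
  "grip": 0.3
}}

```text
schema error: expected a multiple of 6 numbers
```

```bash
python3 snap.py 6 wrist scene side;python3 - <<'E'
import cv2,numpy as np
a=cv2.imread("pics/scene6.png")[110:290,140:360];b=cv2.imread("pics/side6.png")[80:260,150:370]
a=cv2.resize(a,None,fx=1.8,fy=1.8);b=cv2.resize(b,None,fx=1.8,fy=1.8)
c=cv2.imread("pics/wrist6.png")[130:384];c=cv2.resize(c,None,fx=1,fy=1)
cv2.imwrite("pics/crop6.png",np.vstack([np.hstack([a,b]),np.pad(c,((0,0),(0,280),(0,0)))]))
E
```

```text
{'clock': np.float64(11.65), 'tool_pos': array([0.559, 0.1  , 0.178]), 'tool_rot': array([ 1.79894e+02, -3.30000e-02,  1.70023e+02]), 'wrist_force': array([-2.266,  0.672,  1.719]), 'opening': np.float64(0.069)}
```

View pics/crop6.png

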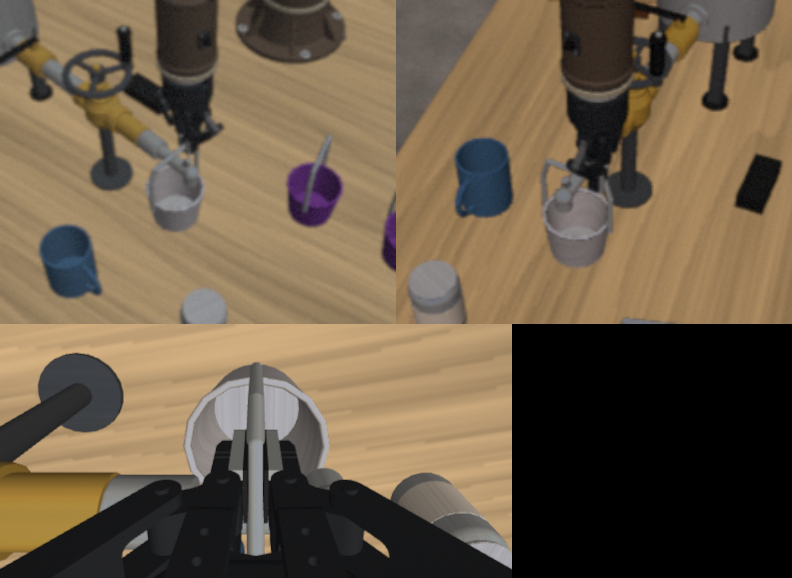

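The bar lies on the pipe inside the lug, with the pail hanging below it. I resend the release with the right count.

Emit:
{"fn": "send_rows", "kwargs": {
  "rows": [0,0,0,0,0,0,0,0,0,0,0,0,0,0,0,0,0,0,0,0,0,0,0,0,0,0,0,0,0,0,0,0,0,0,0,0,0,0,0,0,0,0,0,0,-0.005,0,0,0,0,0,-0.01,0,0,0,0,0,-0.01,0,0,0],
  "grip": 0.3
}}

```text
clock: 12.8
tool_pos: [0.5587, 0.0999, 0.2038]
tool_rot: [179.9, -0.1, 170.0]
wrist_force: [-0.0, 0.4, -0.8]
opening: 0.305
```

```bash
python3 snap.py 7 wrist scene side;python3 - <<'E'
import cv2,numpy as np
a=cv2.imread("pics/scene7.png")[110:290,140:360];b=cv2.imread("pics/side7.png")[80:260,150:370]
a=cv2.resize(a,None,fx=1.8,fy=1.8);b=cv2.resize(b,None,fx=1.8,fy=1.8)
c=cv2.imread("pics/wrist7.png")[130:384]
cv2.imwrite("pics/crop7.png",np.vstack([np.hstack([a,b]),np.pad(c,((0,0),(0,280),(0,0)))]))
E
```

```text
{'clock': np.float64(12.8), 'tool_pos': array([0.559, 0.1  , 0.204]), 'tool_rot': array([ 1.79924e+02, -6.60000e-02,  1.70029e+02]), 'wrist_force': array([-0.032,  0.432, -0.762]), 'opening': np.float64(0.305)}
```

View pics/crop7.png

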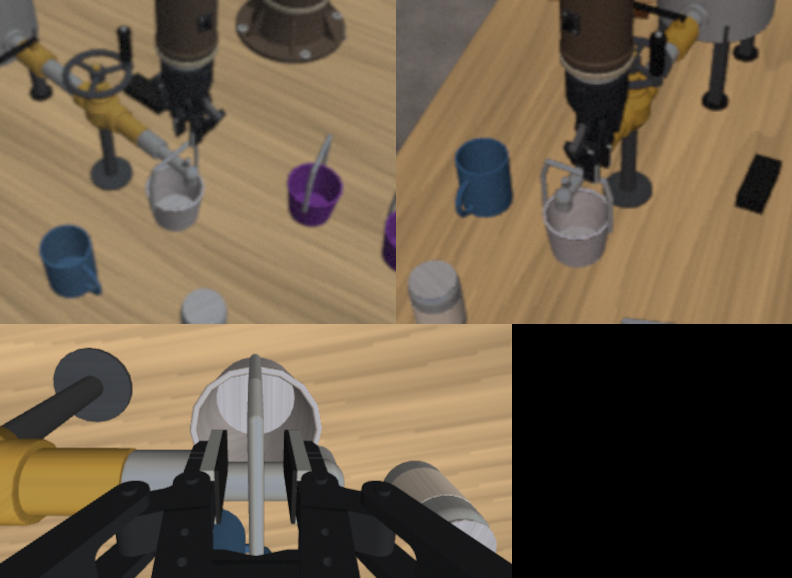

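The pail hangs freely, level, with the bar between collar and lug. Next I lift clear and go over to the crank.

Emit:
{"fn": "send_rows", "kwargs": {
  "rows": [0,0,-0.02,0,0,0,0,0,-0.03,0,0,0,0,0,-0.03,0,0,0,0,0,-0.03,0,0,0,0,0,-0.03,0,0,0,0,0,-0.015,0,0,0,0.004,-0.02,0,0,0,0,0.004,-0.03,0,0,0,0,0.004,-0.02,0,0,0,0,0,-0.01,0,0,0,0],
  "grip": 0.65
}}

```text
clock: 13.95
tool_pos: [0.5301, 0.0204, 0.3618]
tool_rot: [180.0, -0.2, 170.2]
wrist_force: [-0.2, 0.5, -0.1]
opening: 0.649
```

```bash
python3 to.py .519 -.045 .286 170; python3 snap.py 8 wrist
```

```text
13.95 pos [0.5301 0.0204 0.3618] shift tool [-0.0004 -0.0663  0.0758] turn units [ 0.003 -0.029  0.028] F [-0.2  0.5 -0.1]
{'clock': np.float64(13.95), 'tool_pos': array([0.53 , 0.02 , 0.362]), 'tool_rot': array([179.977,  -0.229, 170.223]), 'wrist_force': array([-0.213,  0.523, -0.137]), 'opening': np.float64(0.649)}
```

View pics/wrist8.png

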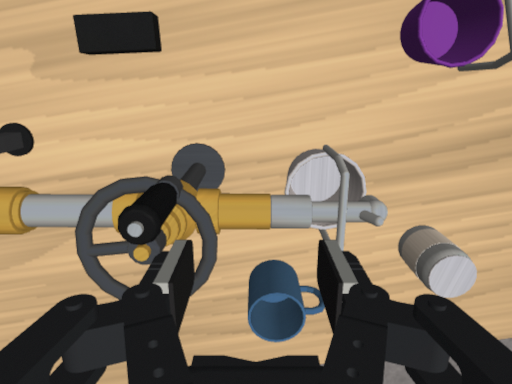

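The wrist view shows the rim around (147,238), the crank top at (134,229) and the pail at (330,185) still hanging.

```bash
python3 - <<'E'
from h import *
np.set_printoptions(precision=4,suppress=True)
im,d,E,K=load("wrist8");P=pts(d,E,K)
m=np.zeros(d.shape,bool);m[170:310,65:225]=1;m[240:,150:]=0
z=P[...,2]
q=P[m&(z>.252)&(z<.27)];c=q[:,:2].mean(0)
for _ in range(8):
    rr=np.linalg.norm(q[:,:2]-c,axis=1);k=abs(rr-.05)<.009;c,R=fitcircle(q[k][:,:2])
print("rim",c,R,k.sum(),q[k][:,2].max(), np.degrees(np.arctan2(*(q[k][:,:2]-c).T[::-1])).round(-1)[::150])
t=m&(z>.322)&(z<.34);q=P[t];vv,uu=np.where(t);print("top",len(q),q.mean(0),(q.max(0)+q.min(0))/2,np.ptp(q,axis=0),uu.mean(),vv.mean())
print(onz(134,229,.33,E,K),onz(uu.mean(),vv.mean(),.33,E,K))
for cc in (c,np.array([.56,-.0695])):
    v=q.mean(0)[:2]-cc;print(np.linalg.norm(v),np.degrees(np.arctan2(v[1],v[0])))
t=m&(z>.285)&(z<.32);q=P[t];print("body",len(q),q.mean(0))
E
```

```text
rim [ 0.5594 -0.0703] 0.04925035598174536 3927 0.2690687672663914 [ 150.  170.  150. -170.  140. -180. -150. -150. -150.  130.  120. -140.
 -130. -120. -120. -120.   90. -110.   90. -100.  -90.  -80.  -70.  -60.
  -50.  -50.  -40.]
top 1425 [ 0.5186 -0.0429  0.3291] [ 0.52   -0.0438  0.3281] [0.0236 0.0229 0.0122] 139.12 224.02035087719298
[ 0.5206 -0.0461  0.33  ] [ 0.5183 -0.0426  0.33  ]
0.04915239947672783 146.2017294998747
0.04921078766569399 147.30994523156173
body 741 [ 0.5149 -0.0381  0.303 ]
```

Emit:
{"fn": "send_rows", "kwargs": {
  "rows": [0,-0.01,0,0,0,0,0,-0.02,0,0,0,0,0,-0.02,0,0,0,0,0,-0.01,0,0,0,0,0,-0.003,0,0,0,0,0,0,0,0,0,0,0,0,0,0,0,0,0,0,0,0,0,0,0,0,0,0,0,0,0,0,0,0,0,0]
}}

```text
clock: 15.0
tool_pos: [0.5199, -0.0407, 0.3594]
tool_rot: [179.9, -0.4, 170.5]
wrist_force: [-0.1, 0.0, 0.1]
opening: 0.65
```

```bash
python3 to.py .5188 -.0435 .286 170; python3 snap.py 9 wrist
```

```text
15.0 pos [ 0.5199 -0.0407  0.3594] shift tool [ 0.0001 -0.003   0.0734] turn units [ 0.006 -0.052  0.068] F [-0.1  0.   0.1]
{'clock': np.float64(15.0), 'tool_pos': array([ 0.52 , -0.041,  0.359]), 'tool_rot': array([179.948,  -0.418, 170.548]), 'wrist_force': array([-0.149,  0.023,  0.115]), 'opening': np.float64(0.65)}
```

View pics/wrist9.png

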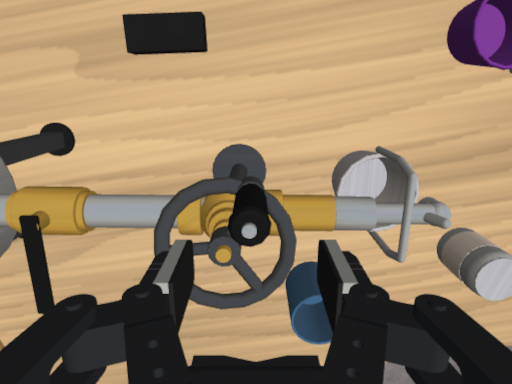

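Emit:
{"fn": "send_rows", "kwargs": {
  "rows": [0,-0.003,0.005,0,-0.05,0.07,0,0,0.012,0,0,0,0,0,0.015,0,0,0,0,0,0.015,0,0,0,0,0,0.012,0,0,0,0,0,0.006,0,0,0,0,0,0,0,0,0,0,0,0,0,0,0,0,0,0,0,0,0,0,0,0,0,0,0]
}}

```text
clock: 16.05
tool_pos: [0.5183, -0.0441, 0.2885]
tool_rot: [180.0, -0.0, 169.9]
wrist_force: [-0.6, 0.1, 0.2]
opening: 0.65
```

```bash
python3 to.py .5188 -.0435 .286 170; python3 snap.py 10 wrist
python3 - <<'E'
from h import *
np.set_printoptions(precision=4,suppress=True)
im,d,E,K=load("wrist10");P=pts(d,E,K)
m=np.zeros(d.shape,bool);m[150:300,190:325]=1
z=P[...,2];q=P[m&(z>.325)&(z<.335)];print(len(q),q.mean(0),q.min(0),q.max(0))
E
```

```text
16.05 pos [ 0.5183 -0.0441  0.2885] shift tool [-0.0004  0.0007  0.0025] turn units [ 0.005 -0.001 -0.014] F [-0.6  0.1  0.2]
{'clock': np.float64(16.05), 'tool_pos': array([ 0.518, -0.044,  0.289]), 'tool_rot': array([ 1.79962e+02, -1.10000e-02,  1.69889e+02]), 'wrist_force': array([-0.623,  0.051,  0.226]), 'opening': np.float64(0.65)}
1108 [ 0.5118 -0.0434  0.3281] [ 0.5077 -0.0556  0.325 ] [ 0.5191 -0.0331  0.3312]
```

View pics/wrist10.png

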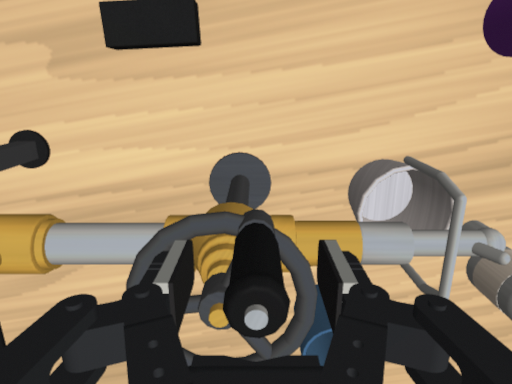

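Emit:
{"fn": "send_rows", "kwargs": {
  "rows": [0,0,0,0,0,0,0,0,0,0,0,0,0,0,0,0,0,0,0,0,0,0,0,0,0,0,0,0,0,0,0,0,0,0,0,0,0,0,0,0,0,0,0,0,0,0,0,0,0,0,0,0,0,0,0,0,0,0,0,0],
  "grip": 0
}}

```text
clock: 17.1
tool_pos: [0.5188, -0.0439, 0.2894]
tool_rot: [179.9, 0.1, 169.9]
wrist_force: [-0.2, -0.5, -0.2]
opening: 0.25
```

```bash
python3 to.py .5188 -.0435 .2885 170
```

```text
17.1 pos [ 0.5188 -0.0439  0.2894] shift tool [0.0001 0.0004 0.0009] turn units [ 0.009  0.01  -0.012] F [-0.2 -0.5 -0.2]
```

```bash
cat > arc.py <<'E'
import sys
from cell import *
import numpy as np
from scipy.spatial.transform import Rotation as Ro
# usage: arc.py ax ay r step_deg(n signed) nrows gain
ax,ay,r,st,n,g=map(float,sys.argv[1:7])
s=observe();p=s["tool_pos"];R=Ro.from_euler("xyz",s["tool_rot"],degrees=True)
th=np.degrees(np.arctan2(p[1]-ay,p[0]-ax));rr=np.hypot(p[0]-ax,p[1]-ay)
print("clock",round(float(s["clock"]),2),"pos",np.round(p,4),"angle",round(th,2),"r",round(rr,4),"F",np.round(s["wrist_force"],1),"rot",np.round(s["tool_rot"],1),"op",round(float(s["opening"]),3))
f=[.6]+[1]*(int(n)-2)+[.6] if len(sys.argv)<8 else [1]*int(n)
t=th;prev=p.copy();o=[]
for k in f:
    t2=t+st*k
    a=np.array([ax+r*np.cos(np.radians(t)),ay+r*np.sin(np.radians(t)),0]);b=np.array([ax+r*np.cos(np.radians(t2)),ay+r*np.sin(np.radians(t2)),0])
    o.append(np.round(R.inv().apply(b-a)[:2]*g,4).tolist());t=t2
print("end angle",t);print(o)
W=Ro.from_euler("xyz",[180,0,170],degrees=True);print("turn to 170",np.round((R.inv()*W).as_rotvec(degrees=True)/8,3),"dz",round(p[2]-.289,4))
with open("log.txt","a") as fh: print(*np.round(p,5),file=fh)
E
python3 arc.py .5597 -.070 .05 -10 8 1
```

```text
clock 17.1 pos [ 0.5188 -0.0439  0.2894] angle 147.51 r 0.0485 F [-0.2 -0.5 -0.2] rot [1.799e+02 1.000e-01 1.699e+02] op 0.25
end angle 75.50655255346547
[[-0.0022, 0.0047], [-0.0048, 0.0073], [-0.006, 0.0063], [-0.007, 0.0052], [-0.0078, 0.0039], [-0.0084, 0.0025], [-0.0087, 0.001], [-0.0052, -0.0001]]
turn to 170 [ 0.009  0.01  -0.012] dz 0.0004
```

Emit:
{"fn": "send_rows", "kwargs": {
  "rows": [-0.002,0.005,0,0,0,0,-0.005,0.007,0,0,0,0,-0.006,0.006,0,0,0,0,-0.007,0.005,0,0,0,0,-0.008,0.004,0,0,0,0,-0.008,0.0025,0,0,0,0,-0.009,0.001,0,0,0,0,-0.005,0,0,0,0,0,0,0,0,0,0,0,0,0,0,0,0,0]
}}

```text
clock: 18.1
tool_pos: [0.5729, -0.0232, 0.2894]
tool_rot: [-179.9, -0.4, 169.7]
wrist_force: [-4.2, -0.6, 4.4]
opening: 0.251
```

```bash
python3 arc.py .5597 -.070 .05 -11 8 1
```

```text
clock 18.1 pos [ 0.5729 -0.0232  0.2894] angle 74.26 r 0.0486 F [-4.2 -0.6  4.4] rot [-179.9   -0.4  169.7] op 0.251
end angle -4.9406194508800265
[[-0.0057, -0.0009], [-0.0091, -0.0029], [-0.0084, -0.0046], [-0.0074, -0.0061], [-0.0061, -0.0074], [-0.0046, -0.0084], [-0.0029, -0.0091], [-0.0009, -0.0057]]
turn to 170 [-0.016 -0.047 -0.035] dz 0.0004
```

Emit:
{"fn": "send_rows", "kwargs": {
  "rows": [-0.005,-0.001,0,0,0,0,-0.007,-0.002,0,0,0,0,-0.007,-0.003,0,0,0,0,-0.006,-0.004,0,0,0,0,-0.006,-0.005,0,0,0,0,-0.005,-0.006,0,0,0,0,-0.004,-0.006,0,0,0,0,-0.003,-0.007,0,0,0,0,-0.002,-0.007,0,0,0,0,-0.001,-0.006,0,0,0,0]
}}

```text
clock: 19.1
tool_pos: [0.6101, -0.0697, 0.2895]
tool_rot: [179.5, -0.5, 170.3]
wrist_force: [-0.3, 4.7, 2.6]
opening: 0.257
```

```bash
python3 arc.py .5597 -.070 .05 -8 10 1
```

```text
clock 19.1 pos [ 0.6101 -0.0697  0.2895] angle 0.39 r 0.0504 F [-0.3  4.7  2.6] rot [179.5  -0.5 170.3] op 0.257
end angle -73.2094793435754
[[-0.0006, -0.0041], [-0.0002, -0.007], [0.0008, -0.0069], [0.0018, -0.0067], [0.0027, -0.0064], [0.0036, -0.006], [0.0044, -0.0054], [0.0051, -0.0048], [0.0057, -0.004], [0.0037, -0.002]]
turn to 170 [ 0.065 -0.069  0.039] dz 0.0005
```

Emit:
{"fn": "send_rows", "kwargs": {
  "rows": [-0.0005,-0.005,0,0.06,-0.07,0.04,0,-0.007,0,0,0,0,0.001,-0.007,0,0,0,0,0.002,-0.007,0,0,0,0,0.003,-0.006,0,0,0,0,0.004,-0.006,0,0,0,0,0.0045,-0.005,0,0,0,0,0.005,-0.005,0,0,0,0,0.006,-0.004,0,0,0,0,0.0055,-0.003,0,0,0,0]
}}

```text
clock: 20.1
tool_pos: [0.6104, -0.0802, 0.2899]
tool_rot: [177.5, 4.2, 172.5]
wrist_force: [27.6, 6.7, -13.7]
opening: 0.25
```

```bash
python3 arc.py .5597 -.070 .05 -8 10 1
```

```text
clock 20.1 pos [ 0.6104 -0.0802  0.2899] angle -11.4 r 0.0517 F [ 27.6   6.7 -13.7] rot [177.5   4.2 172.5] op 0.25
end angle -85.00071064139352
[[0.0005, -0.0042], [0.0015, -0.0068], [0.0025, -0.0065], [0.0033, -0.0061], [0.0042, -0.0056], [0.0049, -0.0049], [0.0055, -0.0042], [0.0061, -0.0034], [0.0065, -0.0025], [0.004, -0.0011]]
turn to 170 [0.318 0.516 0.319] dz 0.0009
```

The wheel stopped 158° from the start (0.44 turn), and the start range was 0.25 to 0.9 turn, so this fits the stop. I straighten the tool, ease the push and check.

Emit:
{"fn": "send_rows", "kwargs": {
  "rows": [0.001,0,0,0.3,0.5,0.3,0,0,0,0,0,0,0,0,0,0,0,0,0,0,0,0,0,0,0,-0.001,0,0,0,0,0,-0.001,0,0,0,0,0,-0.001,0,0,0,0,0,0,0,0,0,0,0,0,0,0,0,0,0,0,0,0,0,0]
}}

```text
clock: 21.1
tool_pos: [0.6094, -0.0804, 0.2894]
tool_rot: [179.8, 0.3, 170.3]
wrist_force: [-1.2, 4.4, 1.8]
opening: 0.252
```

```bash
python3 arc.py .5597 -.070 .05 -8 10 1;python3 snap.py 11 wrist scene side;python3 - <<'E'
import cv2,numpy as np
a=cv2.imread("pics/scene11.png")[110:290,140:360];b=cv2.imread("pics/side11.png")[80:260,150:370]
a=cv2.resize(a,None,fx=1.8,fy=1.8);b=cv2.resize(b,None,fx=1.8,fy=1.8)
c=cv2.imread("pics/wrist11.png")[130:384]
cv2.imwrite("pics/crop11.png",np.vstack([np.hstack([a,b]),np.pad(c,((0,0),(0,280),(0,0)))]))
E
```

```text
clock 21.1 pos [ 0.6094 -0.0804  0.2894] angle -11.82 r 0.0508 F [-1.2  4.4  1.8] rot [179.8   0.3 170.3] op 0.252
end angle -85.41614275994985
[[0.0003, -0.0042], [0.0013, -0.0068], [0.0023, -0.0066], [0.0032, -0.0062], [0.004, -0.0057], [0.0048, -0.0051], [0.0054, -0.0044], [0.006, -0.0036], [0.0064, -0.0027], [0.004, -0.0012]]
turn to 170 [0.022 0.033 0.041] dz 0.0004
{'clock': np.float64(21.1), 'tool_pos': array([ 0.609, -0.08 ,  0.289]), 'tool_rot': array([179.823,   0.262, 170.325]), 'wrist_force': array([-1.15 ,  4.446,  1.768]), 'opening': np.float64(0.252)}
```

View pics/crop11.png

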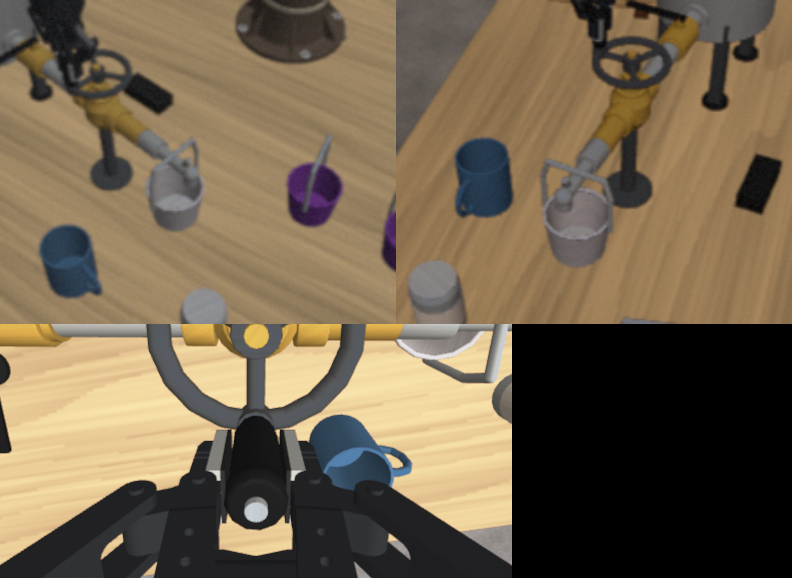

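Emit:
{"fn": "send_rows", "kwargs": {
  "rows": [0,-0.003,0,0,0,0,0,-0.004,0,0,0,0,0,-0.004,0,0,0,0,0,-0.004,0,0,0,0,0,-0.004,0,0,0,0,0,-0.004,0,0,0,0,0,-0.004,0,0,0,0,0,-0.004,0,0,0,0,0,-0.004,0,0,0,0,0,-0.004,0,0,0,0]
}}

```text
clock: 22.25
tool_pos: [0.6094, -0.0803, 0.2896]
tool_rot: [177.4, 0.3, 172.7]
wrist_force: [0.6, 15.4, 3.4]
opening: 0.248
```

```bash
python3 arc.py .5597 -.070 .05 8 10 1
```

```text
clock 22.25 pos [ 0.6094 -0.0803  0.2896] angle -11.73 r 0.0508 F [ 0.6 15.4  3.4] rot [177.4   0.3 172.7] op 0.248
end angle 61.871372257270856
[[-0.0001, 0.0042], [0.0005, 0.0069], [0.0015, 0.0068], [0.0024, 0.0065], [0.0033, 0.0061], [0.0041, 0.0056], [0.0049, 0.005], [0.0055, 0.0043], [0.0061, 0.0034], [0.0038, 0.0016]]
turn to 170 [0.32  0.028 0.335] dz 0.0006
```

The stop is confirmed: 15 N of push and no movement, at TCP (0.6094,-0.0804), angle -11.8°. Now I back off two turns anticlockwise, ending at the same place.

Emit:
{"fn": "send_rows", "kwargs": {
  "rows": [0,0.004,0,0.3,0.03,0.3,0,0.007,0,0,0,0,0.001,0.008,0,0,0,0,0.002,0.0075,0,0,0,0,0.003,0.007,0,0,0,0,0.004,0.0065,0,0,0,0,0.005,0.006,0,0,0,0,0.006,0.005,0,0,0,0,0.0065,0.004,0,0,0,0,0.007,0.003,0,0,0,0]
}}

```text
clock: 23.25
tool_pos: [0.584, -0.0277, 0.2894]
tool_rot: [-179.4, 0.2, 169.7]
wrist_force: [1.2, -5.5, 0.5]
opening: 0.253
```

```bash
python3 -c "
from h import *
print(fitcircle(np.loadtxt('log.txt')[:,:2]))"; python3 arc.py .5597 -.070 .05 9 10 1 x
```

```text
(array([ 0.56038023, -0.07171974]), np.float64(0.050036091886193415))
clock 23.25 pos [ 0.584  -0.0277  0.2894] angle 60.09 r 0.0488 F [ 1.2 -5.5  0.5] rot [-179.4    0.2  169.7] op 0.253
end angle 150.08761177461474
[[0.0076, 0.002], [0.0078, 0.0008], [0.0078, -0.0004], [0.0077, -0.0016], [0.0073, -0.0028], [0.0068, -0.0039], [0.0061, -0.0049], [0.0053, -0.0058], [0.0043, -0.0066], [0.0032, -0.0072]]
turn to 170 [-0.069  0.03  -0.044] dz 0.0004
```

Emit:
{"fn": "send_rows", "kwargs": {
  "rows": [0.0075,0.002,0,-0.07,0.03,-0.04,0.008,0.001,0,0,0,0,0.008,0,0,0,0,0,0.0075,-0.0015,0,0,0,0,0.007,-0.003,0,0,0,0,0.0065,-0.004,0,0,0,0,0.006,-0.005,0,0,0,0,0.005,-0.006,0,0,0,0,0.004,-0.0065,0,0,0,0,0.003,-0.007,0,0,0,0]
}}

```text
clock: 24.25
tool_pos: [0.5174, -0.0454, 0.2895]
tool_rot: [-179.9, 0.9, 170.2]
wrist_force: [9.1, -0.6, -5.2]
opening: 0.252
```

```bash
python3 arc.py .5604 -.0717 .05 9 10 1 x
```

```text
clock 24.25 pos [ 0.5174 -0.0454  0.2895] angle 148.56 r 0.0504 F [ 9.1 -0.6 -5.2] rot [-179.9    0.9  170.2] op 0.252
end angle 238.55897596840163
[[0.0023, -0.0075], [0.0011, -0.0078], [-0.0001, -0.0078], [-0.0013, -0.0077], [-0.0025, -0.0074], [-0.0037, -0.0069], [-0.0047, -0.0063], [-0.0056, -0.0055], [-0.0064, -0.0045], [-0.007, -0.0035]]
turn to 170 [-0.007  0.109  0.03 ] dz 0.0005
```

Emit:
{"fn": "send_rows", "kwargs": {
  "rows": [0.0025,-0.0075,0,0,0.1,0.03,0.001,-0.008,0,0,0,0,0,-0.008,0,0,0,0,-0.001,-0.0075,0,0,0,0,-0.0025,-0.0075,0,0,0,0,-0.0035,-0.007,0,0,0,0,-0.0045,-0.006,0,0,0,0,-0.0055,-0.0055,0,0,0,0,-0.0065,-0.0045,0,0,0,0,-0.007,-0.0035,0,0,0,0]
}}

```text
clock: 25.25
tool_pos: [0.5213, -0.1033, 0.2894]
tool_rot: [179.4, -1.1, 170.9]
wrist_force: [-10.0, -2.2, 8.5]
opening: 0.252
```

```bash
python3 arc.py .5604 -.0717 .05 9 10 1 x
```

```text
clock 25.25 pos [ 0.5213 -0.1033  0.2894] angle -141.07 r 0.0502 F [-10.   -2.2   8.5] rot [179.4  -1.1 170.9] op 0.252
end angle -51.069089469300366
[[-0.0062, -0.0048], [-0.0069, -0.0037], [-0.0074, -0.0026], [-0.0077, -0.0014], [-0.0078, -0.0002], [-0.0078, 0.001], [-0.0075, 0.0022], [-0.0071, 0.0034], [-0.0065, 0.0044], [-0.0057, 0.0054]]
turn to 170 [ 0.072 -0.137  0.112] dz 0.0004
```

Emit:
{"fn": "send_rows", "kwargs": {
  "rows": [-0.006,-0.005,0,0.07,-0.14,0.1,-0.007,-0.004,0,0,0,0,-0.0075,-0.0025,0,0,0,0,-0.0075,-0.0015,0,0,0,0,-0.008,0,0,0,0,0,-0.008,0.001,0,0,0,0,-0.0075,0.002,0,0,0,0,-0.007,0.0035,0,0,0,0,-0.0065,0.0045,0,0,0,0,-0.0055,0.0055,0,0,0,0]
}}

```text
clock: 26.25
tool_pos: [0.5894, -0.1119, 0.2894]
tool_rot: [179.9, -0.6, 170.0]
wrist_force: [-6.0, 0.5, 6.3]
opening: 0.251
```

```bash
python3 arc.py .5604 -.0717 .05 9 10 1 x
```

```text
clock 26.25 pos [ 0.5894 -0.1119  0.2894] angle -54.2 r 0.0495 F [-6.   0.5  6.3] rot [179.9  -0.6 170. ] op 0.251
end angle 35.79546130561932
[[-0.005, 0.006], [-0.004, 0.0067], [-0.0029, 0.0073], [-0.0017, 0.0077], [-0.0005, 0.0078], [0.0007, 0.0078], [0.0019, 0.0076], [0.0031, 0.0072], [0.0042, 0.0066], [0.0052, 0.0059]]
turn to 170 [ 0.01  -0.078  0.004] dz 0.0004
```

Emit:
{"fn": "send_rows", "kwargs": {
  "rows": [-0.005,0.006,0,0,-0.08,0,-0.004,0.007,0,0,0,0,-0.003,0.0075,0,0,0,0,-0.0015,0.0075,0,0,0,0,-0.0005,0.008,0,0,0,0,0.0005,0.008,0,0,0,0,0.002,0.0075,0,0,0,0,0.003,0.007,0,0,0,0,0.004,0.0065,0,0,0,0,0.005,0.006,0,0,0,0]
}}

```text
clock: 27.25
tool_pos: [0.6043, -0.0488, 0.2894]
tool_rot: [-179.5, -0.0, 169.4]
wrist_force: [2.5, -3.2, 1.5]
opening: 0.255
```

```bash
python3 arc.py .5604 -.0717 .05 9 10 1 x
```

```text
clock 27.25 pos [ 0.6043 -0.0488  0.2894] angle 27.6 r 0.0495 F [ 2.5 -3.2  1.5] rot [-179.5   -0.   169.4] op 0.255
end angle 117.59775462217834
[[0.0053, 0.0058], [0.0062, 0.0049], [0.0068, 0.0038], [0.0074, 0.0027], [0.0077, 0.0015], [0.0078, 0.0003], [0.0078, -0.0009], [0.0076, -0.0021], [0.0071, -0.0033], [0.0065, -0.0043]]
turn to 170 [-0.068 -0.001 -0.069] dz 0.0004
```

One turn passed (at 388° unwrapped, stop at -10°). On to the second.

Emit:
{"fn": "send_rows", "kwargs": {
  "rows": [0.0055,0.006,0,-0.07,0,-0.07,0.006,0.005,0,0,0,0,0.007,0.004,0,0,0,0,0.0075,0.0025,0,0,0,0,0.0075,0.0015,0,0,0,0,0.008,0.0005,0,0,0,0,0.008,-0.001,0,0,0,0,0.0075,-0.002,0,0,0,0,0.007,-0.0035,0,0,0,0,0.0065,-0.0045,0,0,0,0]
}}

```text
clock: 28.25
tool_pos: [0.5374, -0.0269, 0.2894]
tool_rot: [180.0, 0.7, 170.3]
wrist_force: [7.5, -4.1, -1.7]
opening: 0.251
```

```bash
python3 arc.py .5604 -.0717 .05 9 10 1 x
```

```text
clock 28.25 pos [ 0.5374 -0.0269  0.2894] angle 117.15 r 0.0504 F [ 7.5 -4.1 -1.7] rot [180.    0.7 170.3] op 0.251
end angle 207.15417099856074
[[0.0059, -0.0052], [0.005, -0.006], [0.004, -0.0068], [0.0029, -0.0073], [0.0017, -0.0077], [0.0005, -0.0078], [-0.0007, -0.0078], [-0.0019, -0.0076], [-0.0031, -0.0072], [-0.0042, -0.0066]]
turn to 170 [0.003 0.088 0.034] dz 0.0004
```

Emit:
{"fn": "send_rows", "kwargs": {
  "rows": [0.006,-0.005,0,0,0.09,0.03,0.005,-0.006,0,0,0,0,0.004,-0.007,0,0,0,0,0.003,-0.0075,0,0,0,0,0.0015,-0.0075,0,0,0,0,0.0005,-0.008,0,0,0,0,-0.0005,-0.008,0,0,0,0,-0.002,-0.0075,0,0,0,0,-0.003,-0.007,0,0,0,0,-0.004,-0.0065,0,0,0,0]
}}

```text
clock: 29.25
tool_pos: [0.511, -0.0803, 0.2893]
tool_rot: [179.0, -0.3, 171.2]
wrist_force: [-10.4, 2.6, 10.2]
opening: 0.256
```

```bash
python3 arc.py .5604 -.0717 .05 9 10 1 x
```

```text
clock 29.25 pos [ 0.511  -0.0803  0.2893] angle -170.08 r 0.0502 F [-10.4   2.6  10.2] rot [179.   -0.3 171.2] op 0.256
end angle -80.07808709011852
[[-0.0031, -0.0072], [-0.0042, -0.0066], [-0.0052, -0.0059], [-0.006, -0.005], [-0.0067, -0.004], [-0.0073, -0.0029], [-0.0077, -0.0017], [-0.0078, -0.0005], [-0.0078, 0.0007], [-0.0076, 0.0019]]
turn to 170 [ 0.127 -0.04   0.15 ] dz 0.0003
```

Emit:
{"fn": "send_rows", "kwargs": {
  "rows": [-0.003,-0.007,0,0.1,-0.04,0.15,-0.004,-0.0065,0,0,0,0,-0.005,-0.006,0,0,0,0,-0.006,-0.005,0,0,0,0,-0.0065,-0.004,0,0,0,0,-0.0075,-0.003,0,0,0,0,-0.0075,-0.0015,0,0,0,0,-0.008,-0.0005,0,0,0,0,-0.008,0.0005,0,0,0,0,-0.0075,0.002,0,0,0,0]
}}

```text
clock: 30.25
tool_pos: [0.5629, -0.1214, 0.2894]
tool_rot: [179.5, -0.8, 170.2]
wrist_force: [-4.3, 2.1, 7.1]
opening: 0.254
```

```bash
python3 arc.py .5604 -.0717 .05 8 9 1
```

```text
clock 30.25 pos [ 0.5629 -0.1214  0.2894] angle -87.06 r 0.0497 F [-4.3  2.1  7.1] rot [179.5  -0.8 170.2] op 0.254
end angle -21.461512616858254
[[-0.004, 0.0011], [-0.0065, 0.0026], [-0.0061, 0.0034], [-0.0055, 0.0043], [-0.0049, 0.005], [-0.0041, 0.0056], [-0.0033, 0.0061], [-0.0024, 0.0065], [-0.001, 0.0041]]
turn to 170 [ 0.058 -0.097  0.023] dz 0.0004
```

Emit:
{"fn": "send_rows", "kwargs": {
  "rows": [-0.004,0.001,0,0.06,-0.1,0.02,-0.0065,0.0025,0,0,0,0,-0.006,0.0035,0,0,0,0,-0.0055,0.0045,0,0,0,0,-0.005,0.005,0,0,0,0,-0.004,0.0055,0,0,0,0,-0.0035,0.006,0,0,0,0,-0.0025,0.006,0,0,0,0,-0.001,0.004,0,0,0,0,0,0,0,0,0,0]
}}

```text
clock: 31.25
tool_pos: [0.6023, -0.0978, 0.2894]
tool_rot: [-179.6, -0.8, 169.6]
wrist_force: [-1.5, 3.9, 4.2]
opening: 0.251
```

```bash
python3 arc.py .5604 -.0717 .05 3 3 1; python3 to.py .6094 -.0804 .289 170
```

```text
clock 31.25 pos [ 0.6023 -0.0978  0.2894] angle -31.99 r 0.0494 F [-1.5  3.9  4.2] rot [-179.6   -0.8  169.6] op 0.251
end angle -25.38660670087233
[[-0.0006, 0.0015], [-0.0008, 0.0025], [-0.0004, 0.0015]]
turn to 170 [-0.05  -0.096 -0.05 ] dz 0.0004
31.25 pos [ 0.6023 -0.0978  0.2894] shift tool [-0.0039  0.0185  0.0003] turn units [-0.05  -0.096 -0.05 ] F [-1.5  3.9  4.2]
```

Emit:
{"fn": "send_rows", "kwargs": {
  "rows": [-0.001,0.002,0,-0.05,-0.1,-0.05,-0.001,0.004,0,0,0,0,-0.001,0.004,0,0,0,0,-0.001,0.004,0,0,0,0,0,0.003,0,0,0,0,0,0.001,0,0,0,0,0,0,0,0,0,0,0,0,0,0,0,0,0,0,0,0,0,0,0,0,0,0,0,0]
}}

```text
clock: 32.25
tool_pos: [0.6071, -0.0884, 0.2894]
tool_rot: [-179.6, -0.1, 169.6]
wrist_force: [-3.6, -1.5, 4.5]
opening: 0.252
```

```bash
python3 arc.py .5604 -.0717 .05 3 3 1; python3 to.py .6094 -.0804 .289 170
```

```text
clock 32.25 pos [ 0.6071 -0.0884  0.2894] angle -19.71 r 0.0496 F [-3.6 -1.5  4.5] rot [-1.796e+02 -1.000e-01  1.696e+02] op 0.252
end angle -13.110287298208252
[[-0.0002, 0.0016], [-0.0003, 0.0026], [-0.0001, 0.0016]]
turn to 170 [-0.052 -0.019 -0.05 ] dz 0.0004
32.25 pos [ 0.6071 -0.0884  0.2894] shift tool [-0.0009  0.0083  0.0003] turn units [-0.052 -0.019 -0.05 ] F [-3.6 -1.5  4.5]
```

Emit:
{"fn": "send_rows", "kwargs": {
  "rows": [0,0.003,0,-0.05,0,-0.05,0,0.004,0,0,0,0,-0.0005,0.004,0,0,0,0,0,0.002,0,0,0,0,0,0,0,0,0,0,0,0,0,0,0,0,0,0,0,0,0,0,0,0,0,0,0,0,0,0,0,0,0,0,0,0,0,0,0,0]
}}

```text
clock: 33.25
tool_pos: [0.6097, -0.0762, 0.2894]
tool_rot: [-179.9, -0.2, 169.9]
wrist_force: [-2.3, -3.6, 3.9]
opening: 0.252
```

```bash
python3 arc.py .5604 -.0717 .05 3 3 1; python3 to.py .6094 -.0804 .289 170;tail -20 log.txt | awk '{print $1,$2}' >/dev/null; python3 -c "
from h import *
print(fitcircle(np.loadtxt('log.txt')[:,:2]))"
```

```text
clock 33.25 pos [ 0.6097 -0.0762  0.2894] angle -5.17 r 0.0495 F [-2.3 -3.6  3.9] rot [-179.9   -0.2  169.9] op 0.252
end angle 1.4277373293910243
[[0.0002, 0.0016], [0.0004, 0.0026], [0.0003, 0.0015]]
turn to 170 [-0.016 -0.021 -0.007] dz 0.0004
33.25 pos [ 0.6097 -0.0762  0.2894] shift tool [-0.0004 -0.0042  0.0004] turn units [-0.016 -0.021 -0.007] F [-2.3 -3.6  3.9]
(array([ 0.56016422, -0.07153092]), np.float64(0.04997878571494526))
```

Emit:
{"fn": "send_rows", "kwargs": {
  "rows": [0,-0.002,0,0,0,0,0,-0.002,0,0,0,0,0,-0.002,0,0,0,0,0,0,0,0,0,0,0,0,0,0,0,0,0,0,0,0,0,0,0,0,0,0,0,0,0,0,0,0,0,0,0,0,0,0,0,0,0,0,0,0,0,0]
}}

```text
clock: 34.25
tool_pos: [0.6097, -0.0767, 0.2894]
tool_rot: [179.8, -0.2, 170.3]
wrist_force: [-1.0, 1.9, 3.7]
opening: 0.251
```

```bash
python3 arc.py .5602 -.0715 .05 3 3 1; python3 to.py .6094 -.0804 .289 170
```

```text
clock 34.25 pos [ 0.6097 -0.0767  0.2894] angle -5.96 r 0.0497 F [-1.   1.9  3.7] rot [179.8  -0.2 170.3] op 0.251
end angle 0.6399639516426454
[[0.0001, 0.0016], [0.0003, 0.0026], [0.0003, 0.0015]]
turn to 170 [ 0.029 -0.02   0.035] dz 0.0004
34.25 pos [ 0.6097 -0.0767  0.2894] shift tool [-0.0004 -0.0037  0.0004] turn units [ 0.029 -0.02   0.035] F [-1.   1.9  3.7]
```

Emit:
{"fn": "send_rows", "kwargs": {
  "rows": [0,-0.003,0,0,0,0,0,-0.003,0,0,0,0,0,-0.003,0,0,0,0,0,-0.002,0,0,0,0,0,-0.001,0,0,0,0,0,0,0,0,0,0,0,0,0,0,0,0,0,0,0,0,0,0,0,0,0,0,0,0,0,0,0,0,0,0]
}}

```text
clock: 35.25
tool_pos: [0.6075, -0.087, 0.2894]
tool_rot: [179.6, -0.2, 170.4]
wrist_force: [-1.2, 4.4, 4.8]
opening: 0.253
```

```bash
python3 arc.py .5602 -.0715 .05 3 3 1; python3 to.py .6094 -.0804 .289 170
```

```text
clock 35.25 pos [ 0.6075 -0.087   0.2894] angle -18.14 r 0.0498 F [-1.2  4.4  4.8] rot [179.6  -0.2 170.4] op 0.253
end angle -11.540170963544718
[[-0.0002, 0.0016], [-0.0002, 0.0026], [-0.0001, 0.0016]]
turn to 170 [ 0.051 -0.025  0.053] dz 0.0004
35.25 pos [ 0.6075 -0.087   0.2894] shift tool [-0.0008  0.0068  0.0005] turn units [ 0.051 -0.025  0.053] F [-1.2  4.4  4.8]
```

Emit:
{"fn": "send_rows", "kwargs": {
  "rows": [0,0.002,0,0,0,0,0,0.003,0,0,0,0,0,0.002,0,0,0,0,0,0,0,0,0,0,0,0,0,0,0,0,0,0,0,0,0,0,0,0,0,0,0,0,0,0,0,0,0,0,0,0,0,0,0,0,0,0,0,0,0,0]
}}

```text
clock: 36.25
tool_pos: [0.6079, -0.0857, 0.2894]
tool_rot: [180.0, -0.2, 170.1]
wrist_force: [-1.7, -1.4, 4.8]
opening: 0.251
```

```bash
python3 to.py .6094 -.0804 .289 170
```

```text
36.25 pos [ 0.6079 -0.0857  0.2894] shift tool [-0.0006  0.0054  0.0004] turn units [ 0.003 -0.023  0.009] F [-1.7 -1.4  4.8]
```

Still 5.4 mm to go, with the drive now loaded in that direction, so small steps from here.

Emit:
{"fn": "send_rows", "kwargs": {
  "rows": [0,0.002,0,0,0,0,0,0.002,0,0,0,0,0,0.001,0,0,0,0,0,0,0,0,0,0,0,0,0,0,0,0,0,0,0,0,0,0,0,0,0,0,0,0,0,0,0,0,0,0,0,0,0,0,0,0,0,0,0,0,0,0]
}}

```text
clock: 37.25
tool_pos: [0.6088, -0.0822, 0.2894]
tool_rot: [-179.9, -0.2, 170.0]
wrist_force: [-2.0, -3.3, 4.1]
opening: 0.247
```

```bash
python3 to.py .6094 -.0804 .289 170
```

```text
37.25 pos [ 0.6088 -0.0822  0.2894] shift tool [-0.0003  0.0019  0.0004] turn units [-0.011 -0.02  -0.004] F [-2.  -3.3  4.1]
```

Emit:
{"fn": "send_rows", "kwargs": {
  "rows": [0,0.0015,0,0,0,0,0,0.001,0,0,0,0,0,0,0,0,0,0,0,0,0,0,0,0,0,0,0,0,0,0,0,0,0,0,0,0,0,0,0,0,0,0,0,0,0,0,0,0,0,0,0,0,0,0,0,0,0,0,0,0]
}}

```text
clock: 38.25
tool_pos: [0.6092, -0.0799, 0.2894]
tool_rot: [-179.9, -0.2, 169.9]
wrist_force: [-1.7, -2.8, 4.3]
opening: 0.249
```

```bash
python3 to.py .6094 -.0804 .289 170;python3 snap.py 12 wrist scene; python3 - <<'E'
from h import *
np.set_printoptions(precision=4,suppress=True)
for n in("wrist11","wrist12"):
    im,d,E,K=load(n);P=pts(d,E,K);z=P[...,2]
    m=np.zeros(d.shape,bool);m[:,100:420]=1
    A=np.array([.5602,-.0715]);D=P[...,:2]-A;r=np.hypot(D[...,0],D[...,1])
    # spoke: between hub and rim, near angle -10
    an=np.degrees(np.arctan2(D[...,1],D[...,0]))
    g=cv2.cvtColor(im,cv2.COLOR_BGR2HSV)
    k=(d>0)&(z>.24)&(z<.27)&(r>.018)&(r<.042)
    for lo,hi in((-40,20),(80,140),(-160,-100)):
        q=an[k&(an>lo)&(an<hi)];print(n,lo,len(q),q.mean() if len(q) else None)
    k=(d>0)&(z>.322)&(z<.336)&(abs(an+10)<30)&(r<.075)&(g[...,2]<60);q=P[k];print(" top",len(q),q.mean(0) if len(q) else 0)
cv2.imwrite("pics/cmp12.png",np.hstack([load("wrist11")[0][:,60:460],load("wrist12")[0][:,60:460]]))
E
```

```text
38.25 pos [ 0.6092 -0.0799  0.2894] shift tool [-0.0003 -0.0004  0.0004] turn units [-0.014 -0.019 -0.006] F [-1.7 -2.8  4.3]
{'clock': np.float64(38.25), 'tool_pos': array([ 0.609, -0.08 ,  0.289]), 'tool_rot': array([-1.79886e+02, -1.53000e-01,  1.69950e+02]), 'wrist_force': array([-1.698, -2.808,  4.281]), 'opening': np.float64(0.249)}
wrist11 -40 828 -11.372242857984315
wrist11 80 1123 109.63528270394774
wrist11 -160 1045 -126.89970523659997
 top 4154 [ 0.6058 -0.0801  0.3292]
wrist12 -40 832 -11.376934853897247
wrist12 80 1111 109.76842241893029
wrist12 -160 1025 -126.5800225223943
 top 4153 [ 0.606  -0.0797  0.3292]
```

View pics/cmp12.png

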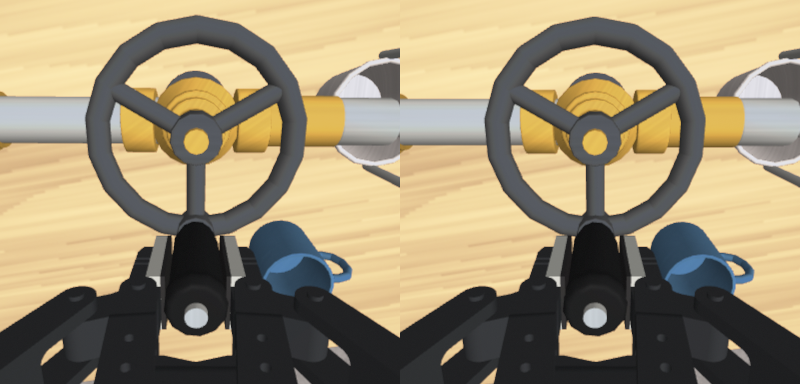

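View pics/scene12.png

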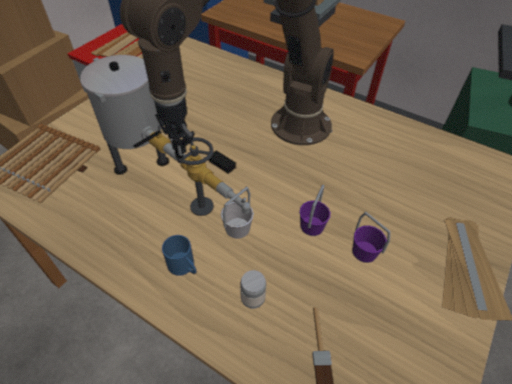

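Compared with the picture at the stop, the spokes and crank are within 0.3°, two turns on. The pail still hangs at scene (237,217) and nothing else has moved. Handing in.

```bash
python3 -c "
from cell import *
close_job()
s=observe();print(s['clock'],s['tool_pos'],s['opening'],s['wrist_force'])"
```

```text
the job is handed in; nothing more can be done
the job is handed in; nothing more can be done
```

The pail hangs by its hoop on the spout hook, and the metering valve is set two full turns open from its stop. The gripper is still holding the crank handle. I handed the job in at about 38 s, inside the 66 s limit.

- **Pail:** I threaded the hoop over the lug from the pipe's free end, lowered it into the saddle and let go. In the last scene picture the pail was still hanging there. The mug, tin, stone and purple pails looked undisturbed, judged by eye only.
- **Stop:** I turned the wheel clockwise 0.44 turn until it stopped. It did not move under a further 15 N push.
- **Two turns:** I counted the two turns back through the measured angle. The fine positioning at the end overshot twice, by about 5° past and then 8° short, before I corrected it.
- **Final check:** The tool ended within 0.5 mm of its position at the stop. The three spokes matched the picture taken at the stop to about 0.3°, and a few newtons of push remained.

The only disagreement was a 1–2 mm offset in the wheel axis between my first camera measurement and the path the crank followed. It did not affect the final setting, because I set that by returning to the measured stop position. After handing in, the state could no longer be read, so I have no reading from that last second.

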